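Punch the hanging-hole marks in wooden paddle blanks

ROBOT

A 6-joint arm with a two-finger parallel gripper is mounted at the origin on the work surface. World frame = base frame: x ahead of the robot, y to its left, z up, the work surface at z = 0. Lengths are in m, angles in degrees, forces in N, time in s.
With the tool pointing down it reaches from about 0.3 to 0.75 m from the base axis. Payload 8.5 kg.
Tool frame: the origin (TCP) lies midway between the tips of the shut fingers; the grasp point (between the pads) lies 19 mm behind it; z points along the fingers, y is the line along which they close (so a half turn about z gives the same grasp; the last joint's range is limited). The gripper opens to 85 mm and grips with 20 to 120 N. Pads are 22 mm wide; open, the fingers measure 114 mm over their backs; the gripper's body (76 mm by 85 mm) begins 54 mm behind the grasp point. The pads swing forward as they close: fully open they stand 13 mm farther back than shut.
Start: joints at [51.664, 21.807, 74.336, -0, 83.858, -12.336], TCP at [0.241, 0.494, 0.231] pointing down, gripper open.
Joint ranges: [-178.18, 178.18], [-50.72, 133.34], [12.68, 142.11], [-81.47, 261.47], [9.98, 163.14], [-165.26, 165.26]. Speed limits (degrees/s): [136.94, 136.94, 180, 180, 180, 180].

INTERFACE

Orientations are given as a 3x3 rotation matrix whose columns are the frame's x, y, z axes.
In Python, from rig import monitor, optics, close_job, models gives the robot as it stands.
- The arm moves only by the tool step_arm, never from a script. Its arguments are lists of equal length, an entry for each row: "fingers": the closure, from -1 (fully open) to 1 (shut); "travel": the shift along the tool's x, y, z scaled (see below), a list of three; "twist": the turn about the tool's z scaled (see below). In form: {"fingers": [fingers, ...], "travel": [[tx, ty, tz], ...], "twist": [twist, ...]}. A call has 1 to 10 rows; each row shifts and turns the commanded pose from where the row before left it, along the tool's axes as they then stand; what a row does not reach is not made up. The controller multiplies each number of a shift by 100 mm and each number of a turn by pi rad. A row lasts 1/8 s, in which the tool goes at most 62.5 mm and 10.7 degrees, less where a joint would pass 70% of its speed; a pose out of reach is approached as far as the arm can. A call with a number of a shift or a turn outside -1 to 1 is refused whole. A call with a gripper value outside its range is refused whole. The fingers move at their own pace and stop on an object; "force" is the grip in N (left out, the last holds). Time passes only in rows, so rows that do not move let the fingers close. It gives the time, the measured TCP pose, the force, the opening and the grip force at its end, in the units of the state.
- monitor.observe(): the state, without advancing time (a new reading comes with each control period).
- optics.get_image(name): name is "side" or "top"; returns (picture, depth): 480x640x3 uint8, blue, green, red; 480x640 float32, m along the optical axis (not along the pixel's ray), 0 where there is no reading.
- optics.get_calibration(name): a dict with "vertical_fov" (degrees; the focal length in pixels is half the picture's height over the tangent of half this angle, whatever the lens; pixels are square), "cx", "cy" (the principal point, pixels), "distortion" ([k1, k2, p1, p2, k3] as OpenCV has them; the pictures are not rectified), "world_from_camera" (4x4, takes a point from camera to world coordinates). Camera axes: x right, y up, looking along -z (the intrinsics and any distortion apply to the point x, -y, -z); pixel columns grow to the right and rows downward; lengths in m; the calibration is good to about 2 mm. A picture is of the moment at which its call begins. get_calibration takes no time and is no camera call.
- close_job(): hands the job in; it is judged then, once.
Trained networks look in the newest picture that a camera, given by its name, has taken for a name from the list of things; names that differ only in an ending like _2 or _b are one class to them, and where a whole thing is asked for, a point or a joint stands for the part that bears it (a point fixed in the world has none). Each returns a list of dicts, best first, with "confidence" (0 to 1); they miss things now and then, are a little off and sometimes report something else, mostly with a low value. They report only what shows in the picture. A call takes as long as a camera call. They do not tell look-alikes from the thing itself.
- models.trace(camera, query): "mask" (480x640 bool, what is visible of it) and "point" ([column, row] in pixels, amid what is visible of it).
- models.landmark_of(camera, query): "point" ([column, row] in pixels: a listed point, or the origin of a listed thing).
The state is a dict: "time_s": time; "q": joint angles; "qvel": joint speeds; "joint_efforts": joint torques, N m; "position": TCP position; "tool_rot": TCP orientation; "ft_force": force on the tool from outside, world axes, zero at the start; "wrist_torque": the same for the moment, N m; "grip_width": finger opening in m; "gripper_force": force on a finger pad.
Only numpy, scipy, OpenCV 4.12 (cv2) and the standard library are available. Lean on these libraries where they do the work, as an engineer would, in place of code of your own. Each camera call takes 0.05 s, during which the arm holds its last target. There are 200 camera calls.

TASK

Two or three wooden paddle blanks lie at the left and need a start mark for their hanging holes: one after the other, the longest first and the shortest last, slide each blank under the bench punch until its ringed spot is right below the tip, then take the mallet and with it drive the sprung punch all the way down onto the spot. Lay every punched blank flat on the plywood ware board at the right, side by side and marked face up, and leave the mallet lying on its black pad, head on the pad. Leave everything else on the table where it is.

Things in the scene. Friction and masses are not known exactly. Their poses are not given: they have to be found in the camera images.
- blank_long: flat bar of pale wood, 200 mm long (x) x 44 wide (y) x 15 thick (z), about 150 g; the longest of three; both ends cut square, its +x end (with the spot) cut square. Origin: centre of its underside, z up. May be absent. Starts flat on the table at the left, spot end pointing away from the robot
- blank_long_spot (a point): the spot to be punched: a scribed cross in a ring of 14 mm diameter, on the bar's top face, on its centre line 25 mm from the +x end (75 mm from the bar's centre)
- blank_mid: flat bar of pale wood, 170 mm long (x) x 44 wide (y) x 15 thick (z), about 128 g; the middle of three; its -x end is a half round, its +x end (with the spot) cut square. Origin: centre of its underside, z up. May be absent. Starts flat on the table at the left, spot end pointing away from the robot
- blank_mid_spot (a point): the spot to be punched: a scribed cross in a ring of 14 mm diameter, on the bar's top face, on its centre line 25 mm from the +x end (60 mm from the bar's centre)
- blank_short: flat bar of pale wood, 140 mm long (x) x 44 wide (y) x 15 thick (z), about 105 g; the shortest of three; its -x end is a 90 degree point, its +x end (with the spot) cut square. Origin: centre of its underside, z up. May be absent. Starts flat on the table at the left, spot end pointing away from the robot
- blank_short_spot (a point): the spot to be punched: a scribed cross in a ring of 14 mm diameter, on the bar's top face, on its centre line 25 mm from the +x end (45 mm from the bar's centre)
- stand: fixed punch stand; origin on the table right under the punch. Grey foot (x +-45, y 52 to 132, 12 high; mm) with a steel column 95 high; from it a grey arm 36 wide (x) at 65 to 90 height reaches to y = -17; a dark sleeve of 34 diameter round the punch goes down to 60. Below the arm is only table: bars slide under it from the robot's side (-x)
- punch_tip (a point): the punch's lower tip, 28 mm above the table at rest, so 13 mm above the top of a bar lying under it. The punch is vertical, sprung: pushed down it travels 13 mm until the tip meets the wood (14 mm at most), about 3 N to start and 7 N fully down, and springs back up
- punch_head (a point): centre of the punch's flat round top (32 mm diameter), the face to be struck, 125 mm above the table at rest, right above the tip
- mallet: wooden mallet, about 360 g: head 80 mm long (x) x 60 x 60 mm, square handle 24 x 24 mm and 140 mm long out of the head's -x end (x = -40 to -180 mm), its axis at the head's middle height (30 mm above the underside). Origin: centre of the head's underside. Lies on the pad, handle level, towards the robot. Any of the head's four long sides may strike
- mallet_head (a point): centre of the mallet's head, 30 mm above its underside; x axis along the handle, away from it
- mallet_grip (a point): on the handle's axis, 65 mm from the head's centre: a place to grip, across the 24 mm handle
- pad: black rubber pad, the mallet's place, fixed: 160 (x) x 100 (y) x 4 mm. Origin: centre of its underside
- ware_board: bare plywood board at the right, fixed: 220 (x) x 240 (y) x 12 mm; room for three bars side by side along its x. Origin: centre of its underside, its top is 12 mm above the table
- glaze_jar: bystander, to be left alone: closed jar, 68 mm diameter, 85 high
- bowl: bystander, to be left alone: terracotta bowl, 120 mm wide, 50 high
- water_mug: bystander, to be left alone: blue mug, 80 mm wide, 95 high
- brush: bystander, to be left alone: brush 180 mm long, lying
- kiln_post: bystander, to be left alone: white ceramic kiln post, 50 mm diameter, 80 high
- test_cup: bystander, to be left alone: terracotta cup, 70 mm wide, 60 high
There are look-alikes about, which are no part of the job. What is shaped like the blank_short but red is not meant.

How it is judged:
By the outcome, as a careful person would: the job done as asked, in the order asked, and still so for the second after the job is handed in, with the robot touching nothing.
Of blank_long, blank_mid, blank_short only 2 to 3 are there at a start; the rules pass over those that are not, and their reading is None.
At some moment in a run one of blank_long, blank_mid, blank_short, mallet may be knocked a few centimetres aside while the robot is not near it.
Once in a run the grip may slacken for a moment while it holds something.
It also fails if it takes over 210 s, if anything falls off the work surface, if the arm or the gripper's body presses on something with over 40 N, if the wrist force passes 120 N, or if a joint passes its speed limit or range.

## Working session

There is one attempt and no reset: what is moved stays moved. The work goes in short steps, Python scripts to look and compute and a tool call to move; the robot and the scene stay as the last step left them, time stands still between calls to the robot, and variables do not carry over. Pictures are saved under pics/ and viewed, at most 14 in all, crops included, and the job is handed in when it is done.

Besides the shell and the picture viewer there is one more tool, called after "Request:" by a JSON object that holds its "method" and its "body". step_arm: Moves the arm, as the interface text tells. Its arguments: {"type":"object","properties":{"fingers":{"type":"array","items":{"type":"number"}},"travel":{"type":"array","items":{"type":"array","items":{"type":"number"}}},"twist":{"type":"array","items":{"type":"number"}},"force":{"type":"number"}},"required":["fingers","travel","twist"]}

```bash
ls; mkdir -p pics; cat > h.py <<'E'
import numpy as np, cv2
from rig import monitor, optics, close_job, models
def K(c):
    f=240/np.tan(np.radians(c["vertical_fov"])/2)
    return np.array([[f,0,c["cx"]],[0,f,c["cy"]],[0,0,1.]]),np.array(c["distortion"],float)
def ray(cam,px):
    c=optics.get_calibration(cam);k,d=K(c);T=np.array(c["world_from_camera"])
    u=cv2.undistortPoints(np.array(px,float).reshape(-1,1,2),k,d).reshape(-1,2)
    v=np.c_[u[:,0],-u[:,1],-np.ones(len(u))]@T[:3,:3].T
    return T[:3,3],v
def onz(cam,px,z):
    o,v=ray(cam,px);return o+v*((z-o[2])/v[:,2])[:,None]
def proj(cam,P):
    c=optics.get_calibration(cam);k,d=K(c);T=np.linalg.inv(np.array(c["world_from_camera"]))
    p=np.atleast_2d(P)@T[:3,:3].T+T[:3,3];p=p*[1,-1,-1]
    return cv2.projectPoints(p,np.zeros(3),np.zeros(3),k,d)[0].reshape(-1,2)
def cloud(cam,depth,mask):
    r,c=np.nonzero(mask&(depth>0));o,v=ray(cam,np.c_[c,r]);return o+v*depth[r,c][:,None]
E
python3 - <<'E'
from h import *
for n in("top","side"):
    im,d=optics.get_image(n);cv2.imwrite(f"pics/{n}0.png",im);np.save(f"{n}0.npy",d)
    c=optics.get_calibration(n);print(n,np.round(c["world_from_camera"],3).tolist(),c["vertical_fov"],c["distortion"])
    for q in ["blank_long","blank_mid","blank_short","stand","mallet","pad","ware_board","punch_head","mallet_head","mallet_grip","blank_long_spot","blank_mid_spot","blank_short_spot"]:
        for r in models.landmark_of(n,q)[:3]: 
            print(n,q,np.round(r["point"]),round(r["confidence"],2))
print(monitor.observe())
E
```

```text
pics
top [[-0.009, 0.999, -0.052, 0.419], [-1.0, -0.009, -0.002, 0.031], [-0.002, 0.052, 0.999, 1.796], [0.0, 0.0, 0.0, 1.0]] 45.07585335780884 [-0.12950731  0.          0.          0.          0.        ]
top blank_mid [262. 256.] 0.82
top blank_mid [322. 220.] 0.28
top blank_short [183. 317.] 0.93
top blank_short [200. 251.] 0.64
top blank_short [249. 319.] 0.59
top stand [321. 219.] 0.71
top mallet [384. 232.] 0.73
top pad [387. 236.] 0.61
top punch_head [387. 230.] 0.18
top mallet_head [384. 228.] 0.67
top mallet_head [262. 254.] 0.61
top mallet_grip [387. 252.] 0.74
top blank_mid_spot [257. 235.] 0.59
top blank_short_spot [234. 326.] 0.95
top blank_short_spot [196. 242.] 0.73
top blank_short_spot [174. 304.] 0.63
side [[0.849, 0.364, -0.384, -0.008], [-0.529, 0.601, -0.599, -0.759], [0.013, 0.711, 0.703, 1.05], [0.0, 0.0, 0.0, 1.0]] 48.620728144240914 [-0.14674171  0.          0.          0.          0.        ]
side blank_long [360. 332.] 0.57
side blank_mid [272. 252.] 0.87
side blank_short [194. 266.] 0.87
side blank_short [175. 220.] 0.84
side blank_short [239. 211.] 0.76
si
[... 574 characters left out ...]
8.38575866e+01, -1.23350480e+01]), 'qvel': array([ 0.01924555, -0.02668413, -0.03858799,  0.01384944,  0.02513201,
       -0.07589447]), 'joint_efforts': array([-6.09520812e-04, -4.48324478e+01, -2.31464571e+01, -2.10520720e-04,
        5.30036741e-04, -2.21328116e-05]), 'position': array([0.24109631, 0.49431528, 0.23131894]), 'tool_rot': array([[-8.98787922e-01,  4.38383704e-01,  4.04577942e-06],
       [ 4.38383704e-01,  8.98787922e-01, -1.66619205e-05],
       [-1.09406121e-05, -1.32019292e-05, -1.00000000e+00]]), 'ft_force': array([0.1360246 , 0.16590279, 0.69646676]), 'wrist_torque': array([-0.01734856,  0.00647997,  0.01432039]), 'gripper_force': 0.0, 'grip_width': 0.08507560089127664}
```

View pics/top0.png

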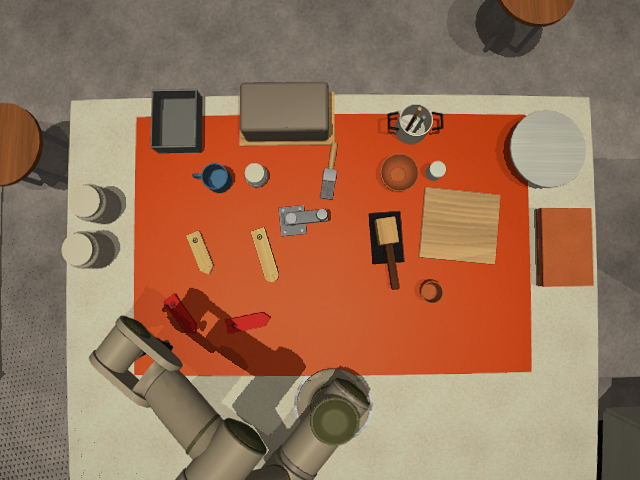

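View pics/side0.png

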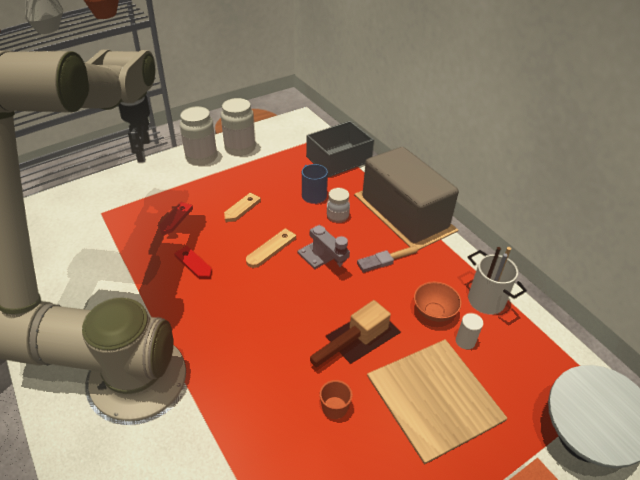

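```bash
cat >> h.py <<'E'
def rect(cam,mask,z,show=True):
    c=max(cv2.findContours(mask.astype(np.uint8),cv2.RETR_EXTERNAL,cv2.CHAIN_APPROX_NONE)[0],key=cv2.contourArea)
    P=onz(cam,c.reshape(-1,2),z)[:,:2]
    (x,y),(w,h),a=cv2.minAreaRect((P*1000).astype(np.float32))
    if w<h:w,h,a=h,w,a-90
    return np.array([x,y,w,h,(a+90)%180-90])
E
python3 - <<'E'
from h import *
for n in("top","side"):
    im,d=optics.get_image(n)
    for q,z in [("blank_mid",.015),("blank_short",.015),("pad",.004),("ware_board",.012),("mallet_head",.064),("stand",.012),("brush",.005),("bowl",.05),("test_cup",.06),("water_mug",.095),("kiln_post",.08),("glaze_jar",.085)]:
        for r in models.trace(n,q)[:3]:
            if r["mask"].sum()>30: print(n,q,np.round(r["point"]),round(r["confidence"],2),"xyLWa",np.round(rect(n,r["mask"],z),1).tolist())
    for q,z in [("blank_mid_spot",.015),("blank_short_spot",.015),("punch_head",.125),("stand",0),("mallet_head",.034),("mallet_grip",.034)]:
        for r in models.landmark_of(n,q)[:4]:
            print(n,q,np.round(r["point"],1),round(r["confidence"],2),np.round(onz(n,r["point"],z)[0]*1000,1))
    if n=="top":
        c=cv2.resize(im[160:310,170:430],None,fx=3,fy=3,interpolation=cv2.INTER_CUBIC);cv2.imwrite("pics/topc.png",c)
E
```

```text
top blank_mid [263. 254.] 0.81 xyLWa [465.9, 208.1, 168.1, 44.8, 17.0]
top blank_short [178. 316.] 0.98 xyLWa [281.2, 467.8, 135.4, 44.4, 36.3]
top blank_short [200. 253.] 0.92 xyLWa [472.5, 407.4, 139.9, 48.7, 22.4]
top blank_short [247. 320.] 0.6 xyLWa [256.7, 264.0, 132.9, 46.9, -78.0]
top pad [385. 244.] 0.93 xyLWa [519.3, -168.0, 163.6, 104.2, 1.9]
top pad [332. 179.] 0.62 xyLWa [729.1, 5.1, 181.1, 40.6, -10.0]
top pad [459. 228.] 0.17 xyLWa [552.6, -400.3, 246.0, 223.5, 84.4]
top ware_board [458. 225.] 0.69 xyLWa [552.3, -396.8, 243.7, 220.5, 83.7]
top ware_board [298. 219.] 0.56 xyLWa [575.1, 87.2, 152.9, 90.0, -84.8]
top mallet_head [392. 238.] 0.8 xyLWa [465.5, -172.3, 221.1, 65.0, 8.6]
top mallet_head [322. 219.] 0.39 xyLWa [585.3, 31.0, 24.2, 24.1, -0.5]
top stand [296. 219.] 0.79 xyLWa [572.7, 90.4, 152.5, 94.8, -87.0]
top stand [332. 176.] 0.58 xyLWa [727.4, 5.6, 180.9, 41.8, -8.6]
top brush [332. 179.] 0.96 xyLWa [728.8, 4.9, 181.2, 40.7, -8.6]
top bowl [401. 172.] 0.62 xyLWa [713.8, -203.9, 113.8, 111.2, 89.7]
top test_cup [433. 292.] 0.6 xyLWa [347.8, -294.9, 68.5, 68
[... 2678 characters left out ...]
 13.2  15. ]
side blank_mid_spot [281.8 233.6] 0.61 [517.3 234.9  15. ]
side blank_short_spot [184.3 249.9] 0.95 [251.  318.2  15. ]
side blank_short_spot [184.2 209.8] 0.78 [316.3 481.7  15. ]
side blank_short_spot [250.2 196.1] 0.67 [517.7 435.8  15. ]
side blank_short_spot [316.6 194.5] 0.62 [698.5 335.6  15. ]
side punch_head [338.4 241.9] 0.46 [568.7  28.2 125. ]
side stand [340.7 274.2] 0.93 [581.5  26.2   0. ]
side stand [363.  333.6] 0.56 [ 517.3 -167.3    0. ]
side stand [429.5 400. ] 0.42 [ 536.9 -396.9    0. ]
side mallet_head [366.3 321. ] 0.61 [ 529.  -159.9   34. ]
side mallet_grip [352.4 335.3] 0.98 [ 476.  -177.4   34. ]
side mallet_grip [339.6 271.2] 0.47 [565.9  11.2  34. ]
```

View pics/topc.png

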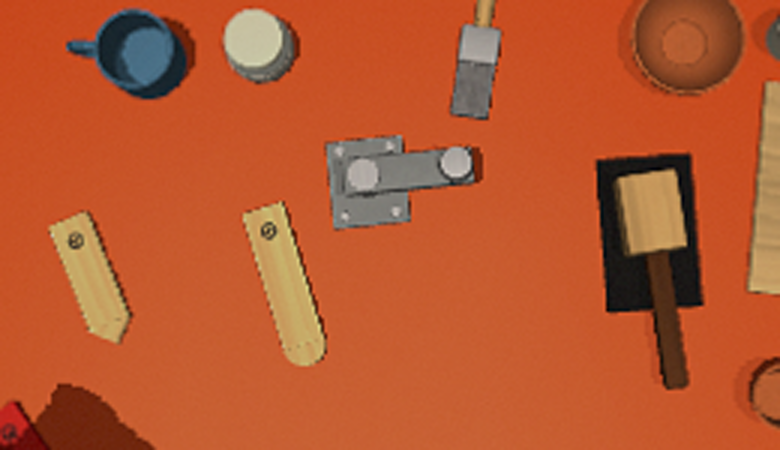

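The candidates for the pale short blank are (200,252), and the red ones at (182,315) and (248,321). The red ones are excluded by colour, so (200,252) is the one, as the crop confirms. The mid blank is at (262,256), with a half-round tail. The long blank is absent. Next I refine the measurements.

```bash
cat >> h.py <<'E'
def wood(im):
    h=cv2.cvtColor(im,cv2.COLOR_BGR2HSV)
    return ((h[...,0]>=14)&(h[...,0]<=32)&(h[...,1]>50)&(h[...,2]>110)).astype(np.uint8)
def bars(im,show=1):
    m=wood(im);m[:160]=0;m[320:]=0
    cs,_=cv2.findContours(m,cv2.RETR_EXTERNAL,cv2.CHAIN_APPROX_NONE);out=[]
    for c in cs:
        if cv2.contourArea(c)<150: continue
        f=np.zeros_like(m);cv2.drawContours(f,[c],-1,1,-1)
        x,y,w,h=cv2.boundingRect(c)
        z=.015
        g=cv2.cvtColor(im,cv2.COLOR_BGR2GRAY).astype(float)
        med=np.median(g[f>0]);e=cv2.erode(f,np.ones((3,3)))
        wt=np.clip(med*.8-g,0,None)*e
        r=rect("top",f,z);rr,cc=np.nonzero(wt>0)
        s=onz("top",[[np.average(cc,weights=wt[rr,cc]),np.average(rr,weights=wt[rr,cc])]],z)[0,:2]*1000 if len(rr) else None
        out.append((np.round(r,1).tolist(),None if s is None else np.round(s,1).tolist(),(x,y,w,h)))
    return out
def goto(xyz,yaw,rowmm=50):
    """print remaining moves: twist(total, units) and shift in tool axes after twist (units)"""
    s=monitor.observe();R=s["tool_rot"];p=s["position"]
    y0=np.degrees(np.arctan2(R[1,1],R[0,1]));d=(yaw-y0+180)%360-180
    a=np.radians(yaw);Y=np.array([np.cos(a),np.sin(a),0]);Z=np.array([0,0,-1.]);X=np.cross(Y,Z)
    D=np.array(xyz)-p
    print("pos",np.round(p,4),"yaw",round(y0,2),"twist",round(-d/180,4),"shift",np.round([D@X*10,D@Y*10,D@Z*10],3),"rows",np.ceil(np.linalg.norm(D[:2])*1000/rowmm),"w",round(s["grip_width"],4),"gf",round(s["gripper_force"],1),"F",np.round(s["ft_force"],1),"t",s["time_s"])
E
python3 - <<'E'
from h import *
im,d=optics.get_image("top")
for b in bars(im):print(b)
T=onz("top",[[322,214]],.125)
# punch head disc: bright grey, low saturation, near (322,214)
h=cv2.cvtColor(im,cv2.COLOR_BGR2HSV)
c=h[195:245,275:335];print("head hsv",h[214,322],"arm",h[216,308],"col",h[218,291])
g=cv2.resize(im[195:245,270:340],None,fx=8,fy=8,interpolation=cv2.INTER_CUBIC)
ci=cv2.HoughCircles(cv2.cvtColor(g,cv2.COLOR_BGR2GRAY),cv2.HOUGH_GRADIENT,1,60,param1=80,param2=15,minRadius=28,maxRadius=60)
for x,y,r in ci[0][:6]:
    px=[(x+.5)/8-.5+270,(y+.5)/8-.5+195];print("circ",np.round(px,2),r/8,np.round(onz("top",px,.125)[0]*1000,1),np.round(onz("top",px,.095)[0]*1000,1))
k=(h[...,1]<60)&(h[...,2]>40)
mm=np.zeros_like(k);mm[195:245,275:335]=k[195:245,275:335]
P=cloud("top",d,mm)
for lo,hi in((.005,.02),(.08,.1),(.115,.14)):
    q=P[(P[:,2]>lo)&(P[:,2]<hi)];print(lo,len(q),np.round(q.mean(0)*1000,1),np.round(np.ptp(q,axis=0)*1000,1),np.round(np.median(q[:,2])*1000,1))
hi=P[P[:,2]>.115];print("head centre mid-range",(hi.max(0)+hi.min(0))/2)
print("foot px rect");f=mm&(d>0)
q=P[(P[:,2]>.0)&(P[:,2]<.03)][:,:2];r=cv2.minAreaRect((q*1000).astype(np.float32));print(r)
q=P[(P[:,2]>.075)&(P[:,2]<.105)][:,:2];r=cv2.minAreaRect((q*1000).astype(np.float32));print("arm",r)
# side head
im2,d2=optics.get_image("side");h2=cv2.cvtColor(im2,cv2.COLOR_BGR2HSV)
m2=np.zeros(d2.shape,bool);m2[215:285,290:360]=(h2[215:285,290:360,1]<80)
P=cloud("side",d2,m2);q=P[(P[:,2]>.115)&(P[:,2]<.14)];print("side head",len(q),(q.max(0)+q.min(0))/2,q.mean(0))
E
```

```text
([360.1, 759.9, 128.9, 87.0, -48.9], None, (69, 270, 41, 35))
([472.7, 409.7, 136.3, 44.6, 22.4], [512.3, 427.1], (187, 231, 26, 43))
([465.1, 208.3, 168.6, 43.3, 16.6], [521.9, 226.1], (251, 227, 28, 55))
([493.2, 798.7, 134.1, 127.2, -19.6], [451.3, 787.6], (61, 222, 37, 51))
([538.6, -169.6, 80.2, 60.2, 7.8], None, (376, 217, 23, 28))
([551.6, -396.9, 239.0, 218.5, 84.0], None, (419, 187, 81, 77))
([647.6, 771.1, 136.4, 136.4, 1.4], [637.5, 740.3], (68, 177, 42, 44))
([673.7, -806.2, 110.5, 84.1, -47.3], None, (564, 170, 30, 33))
head hsv [ 16  16 177] arm [ 30  16 126] col [ 13  17 179]
circ [321.75 213.62] 5.0 [580.6  31.7 125. ] [583.5  31.7  95. ]
0.005 451 [572.8 119.8  12.6] [123.5 164.9  14.9] 12.5
0.08 415 [573.9  90.4  90.4] [ 43.8 127.7  19.1] 90.4
0.115 91 [580.3  32.1 124.2] [29.4 29.1 17.6] 123.8
head centre mid-range [0.5797916  0.03103722 0.12427904]
foot px rect
((584.22705078125, 77.96086120605469), (99.43356323242188, 186.9307861328125), 16.59825897216797)
arm ((575.7798461914062, 80.29180908203125), (36.58778381347656, 128.0711212158203), 4.534389972686768)
side head 107 [0.57663518 0.02780851 0.1222201 ] [0.57565622 0.02734634 0.12265254]
```

```bash
python3 - <<'E'
from h import *
print(np.round(onz("top",[[290.7,218.3]],.095)*1000,1))
goto([.4364,.1997,.10],106.6)
E
```

```text
[[570.4 123.6  95. ]]
pos [0.2411 0.4943 0.2313] yaw 64.0 twist -0.2367 shift [-1.03  -3.381  1.313] rows 8.0 w 0.0853 gf 0.0 F [ 0.5 -0.5  0.1] t 3.4
```

Request:
{"method": "step_arm", "body": {"fingers": [-1, -1, -1, -1, -1], "travel": [[0, 0, 0.1], [0, 0, 0.1], [0, 0, 0.1], [0, 0, 0.1], [0, 0, 0.1]], "twist": [-0.0473, -0.0473, -0.0473, -0.0473, -0.0474], "force": 60}}

```text
time_s: 4.03
position: [0.2411, 0.4943, 0.181]
tool_rot: [[-0.957, -0.29, 0.0], [-0.29, 0.957, 0.0], [-0.0, 0.0, -1.0]]
ft_force: [0.5, -0.4, -0.1]
grip_width: 0.0848
gripper_force: 0.0
```

Request:
{"method": "step_arm", "body": {"fingers": [-1, -1, -1, -1, -1, -1, -1, -1, -1], "travel": [[-0.129, -0.423, 0.1], [-0.129, -0.423, 0.1], [-0.129, -0.423, 0.1], [-0.129, -0.423, 0.1], [-0.129, -0.423, 0.1], [-0.129, -0.423, 0.1], [-0.129, -0.423, 0.1], [-0.127, -0.42, 0.1], [0, 0, 0]], "twist": [0, 0, 0, 0, 0, 0, 0, 0, 0]}}

```text
time_s: 5.15
position: [0.4376, 0.1977, 0.1008]
tool_rot: [[-0.959, -0.282, -0.001], [-0.282, 0.959, -0.0], [0.001, -0.0, -1.0]]
ft_force: [-0.8, 0.4, 0.7]
grip_width: 0.0855
gripper_force: 0.0
```

```bash
python3 - <<'E'
from h import *
goto([.4364,.1997,.006],106.6)
im,d=optics.get_image("top");cv2.imwrite("pics/t1.png",cv2.resize(im[160:310,170:430],None,fx=3,fy=3))
for b in bars(im):
    if 180<b[2][0]<400: print(b)
E
```

```text
pos [0.4376 0.1977 0.1008] yaw 106.37 twist -0.0013 shift [0.006 0.023 0.948] rows 1.0 w 0.0855 gf 0.0 F [-0.8  0.4  0.7] t 5.15
([389.3, 240.6, 203.4, 157.4, 9.1], [431.2, 190.5], (228, 243, 58, 73))
([472.7, 409.7, 136.3, 44.6, 22.4], [512.3, 427.1], (186, 231, 27, 43))
([538.6, -169.6, 80.2, 60.2, 7.8], None, (376, 217, 23, 28))
```

View pics/t1.png

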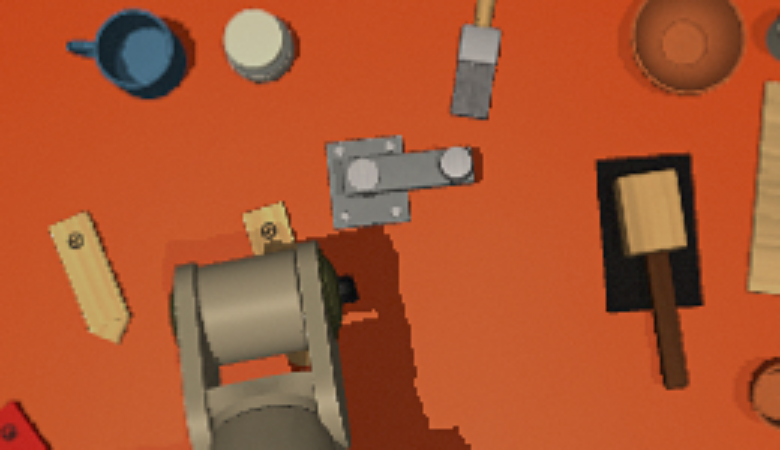

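The gripper stands over the mid blank. Its spot at crop (268,230) stays visible and is unmoved. Descend.

Request:
{"method": "step_arm", "body": {"fingers": [-1, -1, -1, -1], "travel": [[0.003, 0.01, 0.4], [0, 0, 0.35], [0, 0, 0.19], [0, 0, 0]], "twist": [0, 0, 0, 0]}}

```text
time_s: 5.7
position: [0.4348, 0.2013, 0.0067]
tool_rot: [[-0.958, -0.287, -0.002], [-0.287, 0.958, -0.0], [0.002, 0.0, -1.0]]
ft_force: [0.2, -0.0, 0.9]
grip_width: 0.0855
gripper_force: 0.0
```

Request:
{"method": "step_arm", "body": {"fingers": [0.3, 0.3, 0.3, 0.3, 0.3, 0.3], "travel": [[0, 0, 0], [0, 0, 0], [0, 0, 0], [0, 0, 0], [0, 0, 0], [0, 0, 0]], "twist": [0, 0, 0, 0, 0, 0], "force": 60}}

```text
time_s: 6.45
position: [0.4361, 0.2008, 0.0086]
tool_rot: [[-0.958, -0.285, 0.002], [-0.285, 0.958, 0.001], [-0.002, 0.0, -1.0]]
ft_force: [-2.4, 0.4, 9.8]
grip_width: 0.0416
gripper_force: 59.4
```

```bash
cat >> h.py <<'E'
def spot(im,px,rad=6,z=.015):
    g=cv2.cvtColor(im,cv2.COLOR_BGR2GRAY).astype(float);px=np.array(px,float)
    for _ in range(4):
        c,r=np.round(px).astype(int);w=g[r-rad:r+rad+1,c-rad:c+rad+1]
        h=cv2.cvtColor(im,cv2.COLOR_BGR2HSV)[r-rad:r+rad+1,c-rad:c+rad+1]
        yy,xx=np.mgrid[r-rad:r+rad+1,c-rad:c+rad+1]
        wt=np.clip(np.percentile(w,70)*.75-w,0,None)*(np.hypot(xx-px[0],yy-px[1])<3.5)*(h[...,0]>=11)
        px=np.array([np.average(xx,weights=wt),np.average(yy,weights=wt)])
    return px,onz("top",px,z)[0]*1000
E
python3 - <<'E'
from h import *
im,d=optics.get_image("top");print(spot(im,[259.3,236.7]),spot(im,[195,240]))
goto([.5,.02,.02],96.3)
E
```

```text
(array([259.00438837, 236.54470653]), array([521.912653  , 226.29703023,  15.        ])) (array([194.61579652, 240.28647925]), array([512.06163506, 427.21742543,  15.        ]))
pos [0.4361 0.2008 0.0086] yaw 106.57 twist 0.0571 shift [-0.437 -1.867 -0.114] rows 4.0 w 0.0417 gf 59.4 F [-2.3  0.3 10.6] t 6.5
```

Request:
{"method": "step_arm", "body": {"fingers": [0.3, 0.3, 0.3, 0.3, 0.3, 0.3, 0.3, 0.3, 0.3, 0.3], "travel": [[0, 0, -0.2], [0, 0, 0], [0.348, 0, 0], [0.348, 0, 0], [0, -0.3, 0], [0, -0.46, 0], [0, -0.46, 0], [0, -0.41, 0], [0, -0.208, 0], [0, 0, 0]], "twist": [0, 0.0571, 0, 0, 0, 0, 0, 0, 0, 0]}}

```text
time_s: 7.75
position: [0.3871, 0.0093, 0.0276]
tool_rot: [[-0.994, -0.107, 0.001], [-0.107, 0.994, -0.0], [-0.001, -0.0, -1.0]]
ft_force: [-0.0, -0.0, -1.4]
grip_width: 0.0415
gripper_force: 61.4
```

```bash
python3 - <<'E'
from h import *
goto([.4915,.022,.012],96.3)
im,d=optics.get_image("top");cv2.imwrite("pics/t2.png",cv2.resize(im[160:310,170:430],None,fx=3,fy=3))
s=monitor.observe();p=s["position"]
px=proj("top",[p[0]+.089,p[1]+.0098,.035]);print(px);print(spot(im,px[0],z=.033))
E
```

```text
pos [0.3871 0.0093 0.0276] yaw 96.15 twist -0.0008 shift [-1.051  0.012  0.156] rows 3.0 w 0.0415 gf 61.4 F [-0.  -0.  -1.4] t 7.75
[[325.95479744 250.70042376]]
(array([325.71313485, 251.53835377]), array([473.28847874,  20.68821502,  33.        ]))
```

View pics/t2.png

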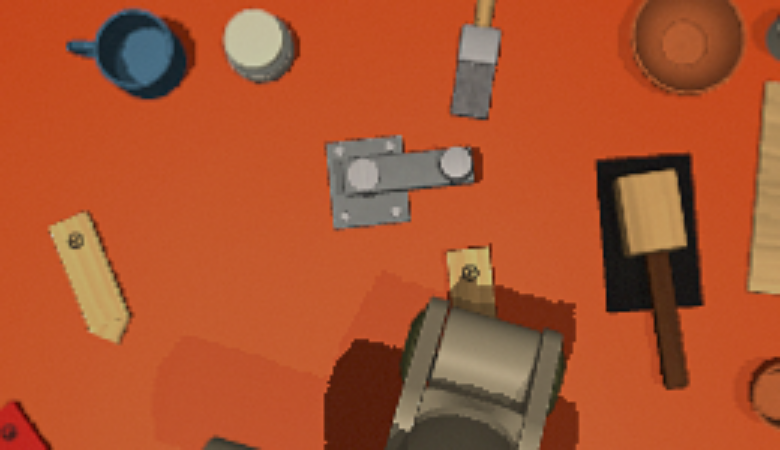

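Request:
{"method": "step_arm", "body": {"fingers": [0.3, 0.3, 0.3], "travel": [[0, 0, 0.1], [0, 0, 0.075], [0, 0, 0]], "twist": [0, 0, 0]}}

```text
time_s: 8.18
position: [0.3864, 0.0108, 0.0092]
tool_rot: [[-0.994, -0.111, -0.001], [-0.111, 0.994, 0.0], [0.001, 0.001, -1.0]]
ft_force: [0.5, -0.2, -0.1]
grip_width: 0.0416
gripper_force: 61.4
```

```bash
python3 - <<'E'
from h import *
goto([.4915,.022,.012],96.3)
im,d=optics.get_image("top");print(spot(im,[325.5,252.5]))
cv2.imwrite("pics/t3.png",cv2.resize(im[235:270,305:350],None,fx=14,fy=14,interpolation=cv2.INTER_CUBIC))
E
```

```text
pos [0.3864 0.0108 0.0092] yaw 96.37 twist 0.0004 shift [-1.057 -0.004 -0.028] rows 3.0 w 0.0416 gf 61.4 F [ 0.5 -0.2 -0.1] t 8.175
(array([325.04122755, 252.80581119]), array([469.95753235,  22.69120059,  15.        ]))
```

View pics/t3.png

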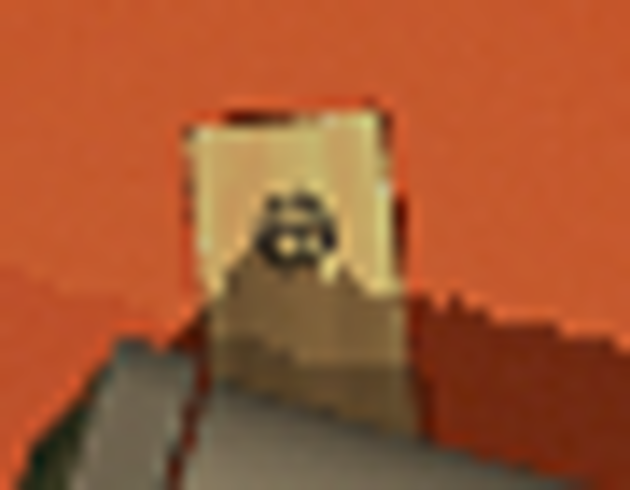

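The ring centre is at about (325.6,251.0), or world (475.6,21.0). It agrees with the expected offset, so I slide 105.5 mm in.

Request:
{"method": "step_arm", "body": {"fingers": [0.3, 0.3, 0.3, 0.3, 0.3], "travel": [[-0.35, -0.005, -0.005], [-0.35, 0, 0], [-0.255, 0, 0], [-0.1, 0, 0], [0, 0, 0]], "twist": [0, 0, 0, 0, 0]}}

```text
time_s: 8.85
position: [0.4913, 0.0215, 0.0101]
tool_rot: [[-0.994, -0.11, -0.001], [-0.11, 0.994, 0.0], [0.001, 0.0, -1.0]]
ft_force: [-0.5, -0.1, -0.8]
grip_width: 0.0413
gripper_force: 61.4
```

```bash
python3 - <<'E'
from h import *
goto([.4915,.022,.009],96.3)
E
```

```text
pos [0.4913 0.0215 0.0101] yaw 96.33 twist 0.0002 shift [-0.003  0.005  0.011] rows 1.0 w 0.0413 gf 61.4 F [-0.5 -0.1 -0.8] t 8.85
```

Request:
{"method": "step_arm", "body": {"fingers": [0, -0.5, -1, -1, -1, -1, -1, -1, -1, -1], "travel": [[0, 0, 0.008], [0, 0, 0], [0, 0, 0], [0, 0, 0], [0, 0, -0.3], [0, 0, -0.5], [0, 0, -0.5], [0.4, -0.4, -0.3], [0.4, -0.4, 0], [0, 0, 0]], "twist": [0, 0, 0, 0, 0, 0, 0, 0, 0, 0]}}

```text
time_s: 10.1
position: [0.4202, -0.0678, 0.1693]
tool_rot: [[-0.994, -0.105, 0.0], [-0.105, 0.994, -0.001], [-0.0, -0.001, -1.0]]
ft_force: [0.5, 0.3, -0.2]
grip_width: 0.0851
gripper_force: 0.0
```

```bash
cat >> h.py <<'E'
def mallet(im):
    h=cv2.cvtColor(im,cv2.COLOR_BGR2HSV)
    hd=[b for b in bars(im) if 300<b[2][0]<415]
    print("head",hd)
    m=((h[...,2]<90)&(h[...,2]>25)&(h[...,1]>120)&(h[...,0]<14)).astype(np.uint8);m[:160]=0;m[310:]=0;m[:,:340]=0;m[:,415:]=0
    cs,_=cv2.findContours(m,cv2.RETR_EXTERNAL,cv2.CHAIN_APPROX_NONE)
    for c in cs:
        if cv2.contourArea(c)>60:
            f=np.zeros_like(m);cv2.drawContours(f,[c],-1,1,-1);print("handle?",np.round(rect("top",f,.046),1),cv2.boundingRect(c))
E
python3 - <<'E'
from h import *
goto([.465,-.18,.1],98)
im,d=optics.get_image("top");mallet(im);c=[b for b in bars(im) if 225<b[2][0]<340];print(c)
cv2.imwrite("pics/t4.png",cv2.resize(im[190:310,260:420],None,fx=5,fy=5,interpolation=cv2.INTER_CUBIC))
E
```

```text
pos [ 0.4202 -0.0678  0.1693] yaw 96.06 twist -0.0108 shift [-0.287 -1.173  0.693] rows 3.0 w 0.0851 gf 0.0 F [ 0.5  0.3 -0.2] t 10.1
head [([286.0, -37.0, 55.3, 39.9, 89.4], None, (336, 306, 19, 14)), ([364.8, -76.2, 219.6, 162.1, -24.8], [424.7, -39.9], (319, 244, 75, 76)), ([504.9, 23.7, 135.4, 42.9, 5.8], None, (316, 219, 18, 45)), ([538.6, -169.6, 80.2, 60.2, 7.8], None, (376, 217, 23, 28))]
handle? [ 395.  -182.    73.9   24.     7.8] (390, 264, 9, 26)
handle? [ 466.2 -173.3   57.4   25.     7.4] (385, 244, 11, 19)
[([286.0, -37.0, 55.3, 39.9, 89.4], None, (336, 306, 19, 14)), ([364.8, -76.2, 219.6, 162.1, -24.8], [424.7, -39.9], (319, 244, 75, 76)), ([504.9, 23.7, 135.4, 42.9, 5.8], None, (316, 219, 18, 45))]
```

View pics/t4.png

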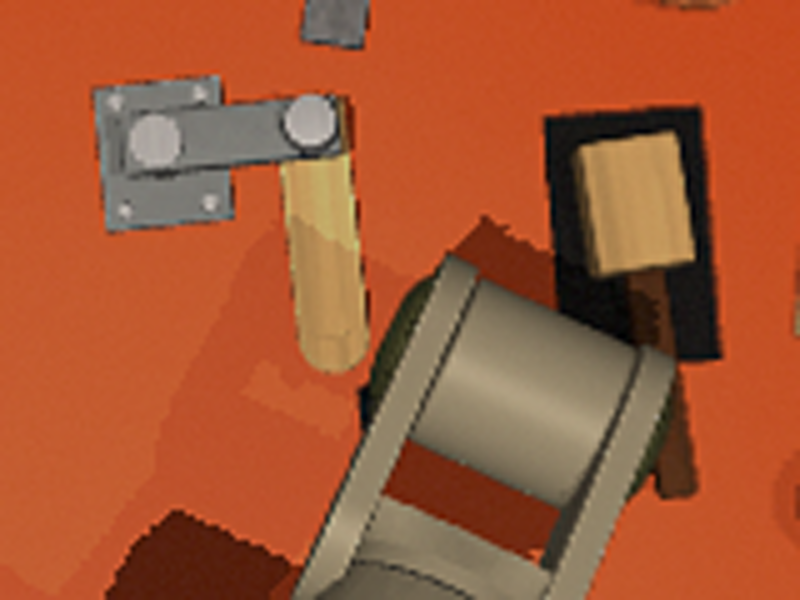

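The bar sits under the punch with yaw about 6°, and the back-computed spot is at (581.7,31.9), which is good. The mallet lies on its pad, head at crop (637,205) and handle towards (680,490). Go for the handle.

```bash
python3 - <<'E'
from h import *
goto([.4709,-.1729,.1],97.8)
E
```

```text
pos [ 0.4212 -0.0668  0.1691] yaw 96.14 twist -0.0092 shift [-0.348 -1.118  0.691] rows 3.0 w 0.0856 gf 0.0 F [-0.2 -0.6 -0. ] t 10.15
```

Request:
{"method": "step_arm", "body": {"fingers": [-1, -1, -1, -1, -1], "travel": [[0, 0, 0], [-0.116, -0.373, 0.2], [-0.116, -0.373, 0.2], [-0.116, -0.372, 0.29], [0, 0, 0]], "twist": [-0.0092, 0, 0, 0, 0]}}

```text
time_s: 10.78
position: [0.4724, -0.1723, 0.0974]
tool_rot: [[-0.99, -0.139, -0.003], [-0.139, 0.99, 0.002], [0.003, 0.002, -1.0]]
ft_force: [0.4, 1.1, -0.4]
grip_width: 0.0856
gripper_force: 0.0
```

```bash
python3 - <<'E'
from h import *
goto([.4709,-.1729,.015],97.8)
im,d=optics.get_image("top");print([b for b in bars(im) if 225<b[2][0]<400])
E
```

```text
pos [ 0.4724 -0.1723  0.0974] yaw 98.0 twist 0.0011 shift [ 0.015 -0.004  0.824] rows 1.0 w 0.0856 gf 0.0 F [ 0.4  1.1 -0.4] t 10.775
[([279.9, 89.0, 156.3, 126.1, 57.6], [334.1, 66.8], (272, 285, 64, 35)), ([508.9, 24.1, 133.4, 42.9, 5.8], [451.2, 28.2], (316, 218, 18, 45)), ([517.4, -306.8, 499.1, 298.0, -69.0], [455.9, -181.2], (360, 187, 140, 115))]
```

Request:
{"method": "step_arm", "body": {"fingers": [-1, -1, -1, -1, 1, 1, 1, 1, 1, 1], "travel": [[0.01, 0, 0.3], [0, 0, 0.3], [0, 0, 0.22], [0, 0, 0], [0, 0, 0], [0, 0, 0], [0, 0, 0], [0, 0, 0], [0, 0, 0], [0, 0, 0]], "twist": [0, 0, 0, 0, 0, 0, 0, 0, 0, 0], "force": 110}}

```text
time_s: 12.08
position: [0.4712, -0.1722, 0.0187]
tool_rot: [[-0.99, -0.139, 0.001], [-0.139, 0.99, -0.001], [-0.001, -0.001, -1.0]]
ft_force: [-1.0, 0.0, 7.2]
grip_width: 0.0223
gripper_force: 106.9
```

Request:
{"method": "step_arm", "body": {"fingers": [1, 1, 1, 1, 1, 1], "travel": [[0, 0, -0.2], [0, 0, -0.5], [0, 0, -0.5], [0, 0, -0.4], [0, 0, 0], [0, 0, 0]], "twist": [0, 0, 0, 0, 0, 0]}}

```text
time_s: 12.82
position: [0.47, -0.1715, 0.1764]
tool_rot: [[-0.99, -0.138, -0.002], [-0.138, 0.99, 0.002], [0.002, 0.002, -1.0]]
ft_force: [0.2, 0.6, -4.1]
grip_width: 0.0222
gripper_force: 108.2
```

```bash
python3 - <<'E'
from h import *
im,d=optics.get_image("side");cv2.imwrite("pics/s5.png",cv2.resize(im[120:400,200:520],None,fx=2.4,fy=2.1))
im,d=optics.get_image("top")
goto([.5118,.0243,.17],96.3)
for q in ("mallet_head","mallet_grip"):
  for n in("top",): print(q,[(np.round(r["point"],1),round(r["confidence"],2)) for r in models.landmark_of(n,q)[:2]])
r=models.trace("top","mallet_head")[:1]
m=wood(im).astype(bool);s=monitor.observe();p=s["position"]
m[:, :340]=0;m[:,412:]=0;m[:190]=0;m[275:]=0
P=cloud("top",d,m);P=P[(P[:,2]>.1)&(P[:,0]>p[0]+.015)&(P[:,2]<.26)&(np.abs(P[:,1]-p[1])<.06)];print(len(P),P.min(0),P.max(0),P.mean(0))
if len(P)>50: print("plane",np.linalg.lstsq(np.c_[P[:,:2]-P[:,:2].mean(0),np.ones(len(P))],P[:,2],rcond=None)[0])
E
```

```text
pos [ 0.4701 -0.1716  0.1761] yaw 97.96 twist 0.0092 shift [-0.63   1.901  0.061] rows 5.0 w 0.0221 gf 108.2 F [ 0.4 -1.  -2.9] t 12.925
mallet_head [(array([390.6, 222.1]), 0.75)]
mallet_grip [(array([395.6, 249.2]), 0.92)]
163 [ 0.53547044 -0.18909008  0.21287651] [ 0.57484546 -0.13026638  0.22949161] [ 0.56104103 -0.15539149  0.22018928]
plane [0.00227949 0.02984108 0.22018928]
```

View pics/s5.png

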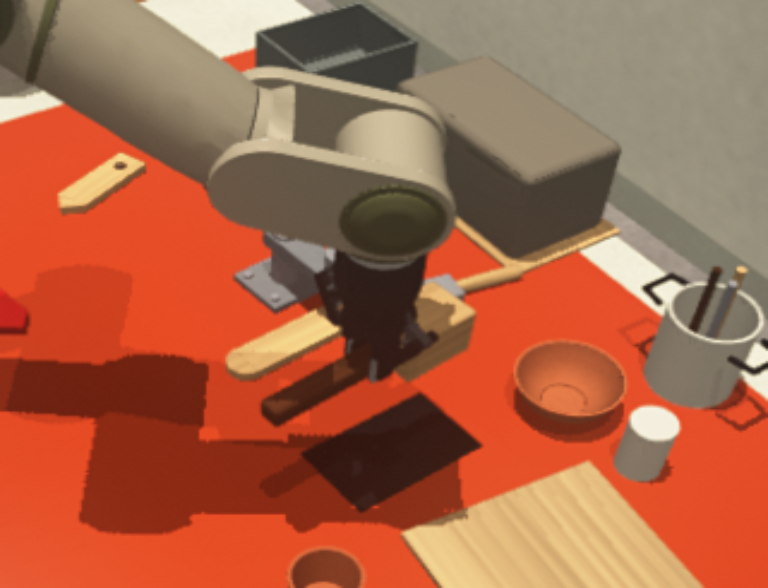

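Request:
{"method": "step_arm", "body": {"fingers": [1, 1, 1, 1, 1, 1, 1], "travel": [[0, 0.3, 0], [-0.2, 0.4, 0], [-0.25, 0.46, 0], [-0.25, 0.4, 0], [-0.127, 0.3, 0], [0, 0, 0], [0, 0, 0]], "twist": [0, 0, 0, 0, 0, 0, 0]}}

```text
time_s: 13.95
position: [0.5267, 0.0233, 0.1774]
tool_rot: [[-0.99, -0.139, -0.001], [-0.139, 0.99, -0.0], [0.001, -0.0, -1.0]]
ft_force: [0.5, 0.3, -3.6]
grip_width: 0.0225
gripper_force: 109.4
```

```bash
python3 - <<'E'
from h import *
goto([.526,.0242,.1397],97.96)
im,d=optics.get_image("top");s=monitor.observe();p=s["position"]
m=wood(im).astype(bool);P=cloud("top",d,m);P=P[(P[:,2]>.17)&(P[:,0]>p[0]+.015)&(P[:,2]<.26)&(np.hypot(P[:,0]-p[0],P[:,1]-p[1])<.13)];print(len(P),P.min(0),P.max(0),P.mean(0))
E
```

```text
pos [0.5267 0.0233 0.1774] yaw 97.96 twist 0.0 shift [0.006 0.01  0.377] rows 1.0 w 0.0225 gf 109.4 F [ 0.5  0.3 -3.6] t 13.95
253 [0.59388862 0.0033521  0.21157517] [0.63320414 0.06366463 0.23139098] [0.61387621 0.03180066 0.22186614]
```

Request:
{"method": "step_arm", "body": {"fingers": [1, 1, 1, 1], "travel": [[0, 0.005, 0.2], [0, 0, 0.15], [0, 0, 0.1], [0, 0, 0]], "twist": [0, 0, 0, 0]}}

```text
time_s: 14.5
position: [0.5269, 0.0234, 0.1329]
tool_rot: [[-0.99, -0.138, -0.0], [-0.138, 0.99, -0.0], [0.0, -0.0, -1.0]]
ft_force: [-2.6, -0.9, 1.9]
grip_width: 0.0223
gripper_force: 110.1
```

Request:
{"method": "step_arm", "body": {"fingers": [1, 1, 1], "travel": [[0, 0, 0.05], [0, 0, 0.02], [0, 0, 0]], "twist": [0, 0, 0]}}

```text
time_s: 14.88
position: [0.5273, 0.0237, 0.1266]
tool_rot: [[-0.99, -0.138, 0.002], [-0.138, 0.99, -0.001], [-0.002, -0.001, -1.0]]
ft_force: [-2.2, -3.8, 5.7]
grip_width: 0.0221
gripper_force: 111.1
```

Request:
{"method": "step_arm", "body": {"fingers": [1, 1], "travel": [[0, 0, 0.02], [0, 0, 0.01]], "twist": [0, 0]}}

```text
time_s: 15.12
position: [0.5271, 0.0237, 0.1254]
tool_rot: [[-0.99, -0.139, 0.003], [-0.139, 0.99, -0.002], [-0.003, -0.002, -1.0]]
ft_force: [-13.5, -4.0, 27.4]
grip_width: 0.0221
gripper_force: 113.8
```

Request:
{"method": "step_arm", "body": {"fingers": [1, 1, 1], "travel": [[0, 0, 0.02], [0, 0, 0], [0, 0, 0]], "twist": [0, 0, 0]}}

```text
time_s: 15.5
position: [0.5271, 0.0236, 0.1249]
tool_rot: [[-0.99, -0.139, 0.004], [-0.139, 0.99, -0.002], [-0.004, -0.003, -1.0]]
ft_force: [-18.1, -4.6, 37.3]
grip_width: 0.0223
gripper_force: 115.4
```

Request:
{"method": "step_arm", "body": {"fingers": [1, 1, 1, 1, 1, 1, 1, 1, 1, 1], "travel": [[0, 0, -0.1], [0, 0, -0.25], [0, 0, -0.2], [0.127, -0.3, 0], [0.25, -0.4, 0], [0.25, -0.46, 0], [0.2, -0.4, 0], [0, -0.3, 0], [0, 0, 0], [0, 0, 0]], "twist": [0, 0, 0, 0, 0, 0, 0, 0, 0, 0]}}

```text
time_s: 16.75
position: [0.4705, -0.1707, 0.1754]
tool_rot: [[-0.99, -0.139, -0.001], [-0.139, 0.99, 0.001], [0.001, 0.001, -1.0]]
ft_force: [-0.3, 0.1, -2.5]
grip_width: 0.0222
gripper_force: 109.6
```

```bash
python3 - <<'E'
from h import *
goto([.4712,-.1722,.018],97.96)
im,d=optics.get_image("top");s=monitor.observe();p=s["position"]
m=wood(im).astype(bool);P=cloud("top",d,m);P=P[(P[:,2]>.17)&(P[:,0]>p[0]+.015)&(P[:,2]<.26)&(np.hypot(P[:,0]-p[0],P[:,1]-p[1])<.13)];print(len(P),P.min(0),P.max(0),P.mean(0))
print("plane",np.linalg.lstsq(np.c_[P[:,:2]-P[:,:2].mean(0),np.ones(len(P))],P[:,2],rcond=None)[0])
print([b for b in bars(im) if 180<b[2][0]<400])
E
```

```text
pos [ 0.4705 -0.1707  0.1754] yaw 97.99 twist 0.0001 shift [-0.005 -0.016  1.574] rows 1.0 w 0.0222 gf 109.6 F [-0.3  0.1 -2.5] t 16.75
171 [ 0.53347594 -0.18908559  0.2112261 ] [ 0.57760475 -0.12985421  0.22797377] [ 0.5613368  -0.15486695  0.21938072]
plane [-0.01489551 -0.00547107  0.21938072]
[([286.0, 148.9, 83.0, 36.9, 89.7], None, (271, 307, 28, 13)), ([472.7, 409.7, 136.3, 44.6, 22.4], [512.2, 427.1], (187, 231, 26, 43)), ([506.6, 23.9, 138.1, 42.9, 5.8], None, (316, 218, 18, 46)), ([492.2, -275.2, 583.4, 306.7, -63.9], [420.4, -191.3], (353, 187, 147, 133))]
```

Mallet still level. Set it down on the pad.

Request:
{"method": "step_arm", "body": {"fingers": [1, 1, 1, 1, 1, 1, 0.4, -0.3, -1, -1], "travel": [[0, -0.015, 0.4], [0, 0, 0.45], [0, 0, 0.4], [0, 0, 0.2], [0, 0, 0.1], [0, 0, 0.005], [0, 0, 0], [0, 0, 0], [0, 0, 0], [0, 0, 0]], "twist": [0, 0, 0, 0, 0, 0, 0, 0, 0, 0]}}

```text
time_s: 18.05
position: [0.471, -0.1731, 0.0206]
tool_rot: [[-0.99, -0.139, 0.0], [-0.139, 0.99, -0.0], [-0.0, -0.0, -1.0]]
ft_force: [-0.1, 0.6, -0.2]
grip_width: 0.0785
gripper_force: 0.0
```

Request:
{"method": "step_arm", "body": {"fingers": [-1, -1, -1, -1, -1, -1, -1, -1], "travel": [[0, 0, 0], [0, 0, -0.3], [0, 0, -0.5], [0, 0, -0.5], [0.2, 0.4, 0], [0.1, 0.45, 0], [0, 0.45, 0], [0, 0, 0]], "twist": [0, 0, 0, 0, 0, 0, 0, 0]}}

```text
time_s: 19.05
position: [0.4223, -0.0462, 0.1505]
tool_rot: [[-0.99, -0.142, -0.0], [-0.142, 0.99, 0.0], [0.0, 0.0, -1.0]]
ft_force: [0.5, -1.4, -0.2]
grip_width: 0.0856
gripper_force: 0.0
```

```bash
python3 - <<'E'
from h import *
im,d=optics.get_image("top")
mallet(im)
goto([.4915,.0217,.1],96.3)
E
```

```text
head [([421.3, -68.7, 105.2, 91.5, 67.7], None, (334, 249, 42, 39)), ([368.3, -49.3, 214.1, 160.5, -22.1], [341.4, 13.1], (312, 245, 72, 75)), ([505.9, 23.8, 133.4, 42.9, 5.8], None, (316, 219, 17, 45)), ([538.7, -169.5, 80.2, 60.1, 6.3], None, (376, 217, 23, 27))]
handle? [ 426.5 -174.1  137.3   33.5    9.2] (384, 244, 13, 46)
pos [ 0.4231 -0.0476  0.1505] yaw 98.09 twist 0.0099 shift [-0.756  0.614  0.505] rows 2.0 w 0.0857 gf 0.0 F [ 0.3 -0.7 -0.1] t 19.1
```

Request:
{"method": "step_arm", "body": {"fingers": [-1, -1, -1, -1, -1, -1, -1, -1], "travel": [[0, 0.2, 0], [-0.3, 0.25, 0], [-0.456, 0.164, 0], [0, 0, 0], [0, 0, 0.5], [0, 0, 0.5], [0, 0, 0.4], [0, 0, 0]], "twist": [0.0099, 0, 0, 0, 0, 0, 0, 0]}}

```text
time_s: 20.1
position: [0.4895, 0.02, 0.0085]
tool_rot: [[-0.994, -0.106, -0.006], [-0.106, 0.994, 0.001], [0.006, 0.002, -1.0]]
ft_force: [-0.5, -0.5, 0.7]
grip_width: 0.0854
gripper_force: 0.0
```

```bash
python3 - <<'E'
from h import *
goto([.4913,.0217,.008],96.3)
E
```

```text
pos [0.4895 0.02   0.0085] yaw 96.11 twist -0.0011 shift [-0.02   0.015  0.005] rows 1.0 w 0.0854 gf 0.0 F [-0.5 -0.5  0.7] t 20.1
```

Request:
{"method": "step_arm", "body": {"fingers": [0.3, 0.3, 0.3, 0.3, 0.3, 0.3], "travel": [[0, 0.01, 0], [0, 0, -0.01], [0, 0, 0], [0, 0, 0], [0, 0, 0], [0, 0, 0]], "twist": [0, 0, 0, 0, 0, 0], "force": 60}}

```text
time_s: 20.85
position: [0.493, 0.0216, 0.0145]
tool_rot: [[-0.994, -0.108, 0.007], [-0.108, 0.994, -0.001], [-0.007, -0.002, -1.0]]
ft_force: [-2.2, 2.0, 24.3]
grip_width: 0.0299
gripper_force: 12.2
```

Request:
{"method": "step_arm", "body": {"fingers": [0.3, 0.3, 0.3, 0.3, 0.3, 0.3], "travel": [[0.2, 0, -0.015], [0.45, 0, 0], [0.45, 0, 0], [0, 0, -0.5], [0, 0, -0.5], [0, 0, -0.2]], "twist": [0, 0, 0, 0, 0, 0]}}

```text
time_s: 21.6
position: [0.3824, 0.0097, 0.1361]
tool_rot: [[-0.994, -0.108, 0.006], [-0.108, 0.994, -0.002], [-0.006, -0.002, -1.0]]
ft_force: [0.8, -0.1, -1.1]
grip_width: 0.0301
gripper_force: 0.0
```

```bash
python3 - <<'E'
from h import *
a=np.radians(-6.1);ux=np.array([np.cos(a),np.sin(a)]);uy=np.array([-np.sin(a),np.cos(a)])
c=np.array([.552,-.397])
for g,w in((30,-45),(30,45)):
    t=c+uy*w/1000-ux*g/1000;print("TCP",t)
    goto([*t,.15],83.9)
E
```

```text
TCP [ 0.51738798 -0.43855729]
pos [0.3824 0.0097 0.1361] yaw 96.2 twist 0.0683 shift [-1.818 -4.314 -0.139] rows 10.0 w 0.0301 gf 0.0 F [ 0.8 -0.1 -1.1] t 21.6
TCP [ 0.52695174 -0.34906687]
pos [0.3824 0.0097 0.1361] yaw 96.2 twist 0.0683 shift [-1.818 -3.414 -0.139] rows 8.0 w 0.0301 gf 0.0 F [ 0.8 -0.1 -1.1] t 21.6
```

```bash
python3 - <<'E'
from h import *
im,d=optics.get_image("top");cv2.imwrite("pics/t6.png",cv2.resize(im[160:310,170:430],None,fx=3,fy=3))
print([b for b in bars(im) if 180<b[2][0]<400])
E
```

```text
[([368.3, 5.8, 104.3, 91.1, 73.6], [398.0, -38.1], (312, 268, 39, 36)), ([331.1, 16.6, 177.9, 158.9, -16.0], [285.8, 88.5], (295, 264, 64, 56)), ([472.7, 409.7, 136.3, 44.6, 22.4], [512.3, 427.1], (187, 231, 26, 43)), ([507.8, 24.0, 135.8, 42.8, 5.5], [465.5, 13.7], (316, 218, 18, 45)), ([538.9, -169.5, 80.5, 60.1, 6.3], None, (376, 217, 23, 27))]
```

View pics/t6.png

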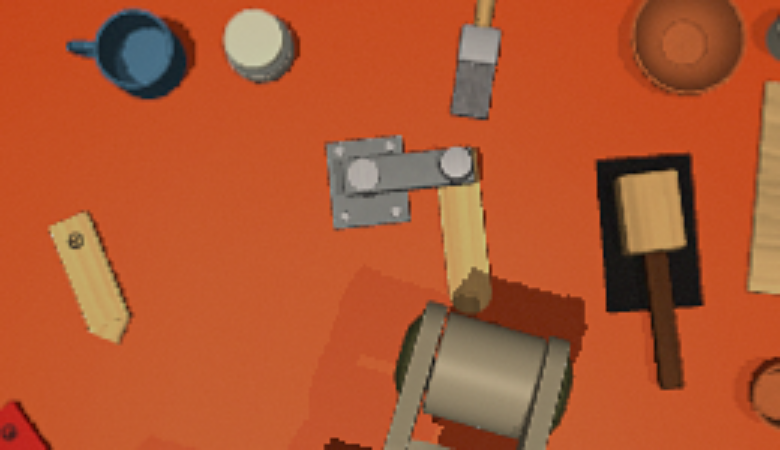

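The bar stayed under the punch; the fingers closed over its top. The grip was too high, so I re-grasp lower.

Request:
{"method": "step_arm", "body": {"fingers": [-1, -1, -1, -1, -1, -1, -1, -1, -1], "travel": [[0, 0, 0], [-0.4, 0, 0], [-0.4, 0, 0], [-0.28, 0, 0], [0, 0, 0], [0, 0, 0.5], [0, 0, 0.5], [0, 0, 0.3], [0, 0, 0]], "twist": [0, 0, 0, 0, 0, 0, 0, 0, 0]}}

```text
time_s: 22.78
position: [0.4868, 0.0217, 0.001]
tool_rot: [[-0.994, -0.108, -0.006], [-0.108, 0.994, 0.001], [0.006, 0.002, -1.0]]
ft_force: [0.2, 0.6, 0.2]
grip_width: 0.0856
gripper_force: 0.0
```

```bash
python3 - <<'E'
from h import *
goto([.4913,.0217,.002],96.2)
E
```

```text
pos [0.4868 0.0217 0.001 ] yaw 96.17 twist -0.0002 shift [-0.045 -0.005 -0.01 ] rows 1.0 w 0.0856 gf 0.0 F [0.2 0.6 0.2] t 22.775
```

Request:
{"method": "step_arm", "body": {"fingers": [0.3, 0.3, 0.3, 0.3, 0.3, 0.3], "travel": [[0, 0, 0], [0, 0, 0], [0, 0, 0], [0, 0, 0], [0, 0, 0], [0, 0, 0]], "twist": [0, 0, 0, 0, 0, 0], "force": 60}}

```text
time_s: 23.52
position: [0.4895, 0.0214, 0.0043]
tool_rot: [[-0.994, -0.108, 0.002], [-0.108, 0.994, -0.001], [-0.002, -0.001, -1.0]]
ft_force: [-1.8, -0.6, 9.4]
grip_width: 0.042
gripper_force: 60.9
```

Request:
{"method": "step_arm", "body": {"fingers": [0.3, 0.3, 0.3, 0.3, 0.3, 0.3, 0.3, 0.3], "travel": [[0, 0, -0.03], [0.2, 0, 0], [0.45, 0, 0], [0.45, 0, 0], [0, 0, -0.4], [0, 0, -0.5], [0, 0, -0.5], [0, 0, 0]], "twist": [0, 0, 0, 0, 0, 0, 0, 0], "force": 80}}

```text
time_s: 24.52
position: [0.381, 0.0094, 0.1488]
tool_rot: [[-0.994, -0.108, 0.008], [-0.108, 0.994, -0.002], [-0.007, -0.003, -1.0]]
ft_force: [0.3, 0.9, -2.2]
grip_width: 0.042
gripper_force: 81.7
```

```bash
python3 - <<'E'
from h import *
a=np.radians(-6.1);ux=np.array([np.cos(a),np.sin(a)]);uy=np.array([-np.sin(a),np.cos(a)])
c=np.array([.552,-.397])
t=c+uy*-.045-ux*.032;print("TCP",t)
goto([*t,.14],83.9)
E
```

```text
TCP [ 0.5153993  -0.43834476]
pos [0.381  0.0094 0.1488] yaw 96.2 twist 0.0683 shift [-1.812 -4.309  0.088] rows 10.0 w 0.042 gf 81.7 F [ 0.3  0.9 -2.2] t 24.525
```

Request:
{"method": "step_arm", "body": {"fingers": [0.3, 0.3, 0.3, 0.3, 0.3, 0.3, 0.3], "travel": [[0, 0, 0], [0, 0, 0], [0, -0.3, 0], [-0.2, -0.431, 0], [-0.2, -0.431, 0], [-0.2, -0.431, 0], [-0.2, -0.431, 0]], "twist": [0.0342, 0.0341, 0, 0, 0, 0, 0]}}

```text
time_s: 25.4
position: [0.4375, -0.2013, 0.1445]
tool_rot: [[-0.994, 0.107, -0.002], [0.107, 0.994, 0.001], [0.002, 0.001, -1.0]]
ft_force: [0.5, 0.5, -0.4]
grip_width: 0.0417
gripper_force: 81.7
```

Request:
{"method": "step_arm", "body": {"fingers": [0.3, 0.3, 0.3, 0.3, 0.3, 0.3, 0.3, 0.3], "travel": [[-0.2, -0.431, 0], [-0.2, -0.431, 0], [-0.2, -0.431, 0], [-0.2, -0.431, 0], [-0.2, -0.4, 0], [-0.012, -0.161, 0], [0, 0, 0], [0, 0, 0]], "twist": [0, 0, 0, 0, 0, 0, 0, 0]}}

```text
time_s: 26.4
position: [0.5138, -0.4367, 0.1456]
tool_rot: [[-0.994, 0.106, -0.001], [0.106, 0.994, 0.001], [0.001, 0.001, -1.0]]
ft_force: [0.6, 0.8, -1.4]
grip_width: 0.0417
gripper_force: 81.7
```

```bash
python3 - <<'E'
from h import *
goto([.5154,-.4383,.017],83.9)
im,d=optics.get_image("top");cv2.imwrite("pics/t7.png",cv2.resize(im[150:310,370:530],None,fx=3.7,fy=3.7))
E
```

```text
pos [ 0.5138 -0.4367  0.1456] yaw 83.93 twist 0.0001 shift [-0.018 -0.014  1.286] rows 1.0 w 0.0417 gf 81.7 F [ 0.6  0.8 -1.4] t 26.4
```

View pics/t7.png

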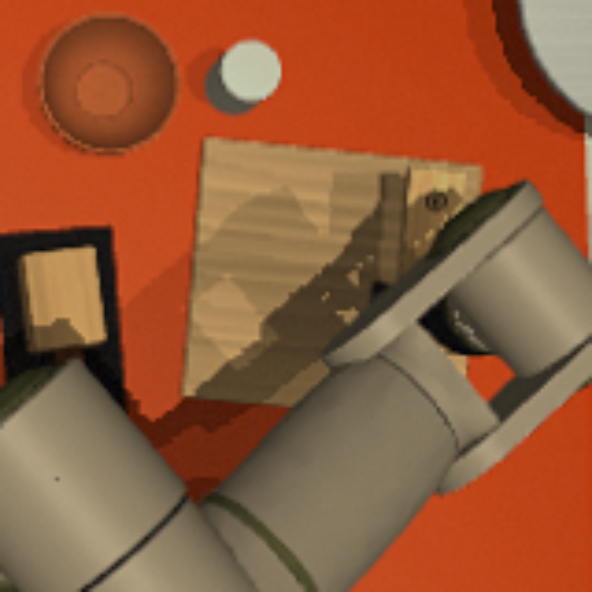

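Bar held over the board's right side, spot visible at crop (436,200), parallel to the board. Lower it.

Request:
{"method": "step_arm", "body": {"fingers": [0.3, 0.3, 0.3, 0.3, 0.3], "travel": [[-0.01, -0.01, 0.4], [0, 0, 0.4], [0, 0, 0.3], [0, 0, 0.13], [0, 0, 0.04]], "twist": [0, 0, 0, 0, 0]}}

```text
time_s: 27.08
position: [0.5151, -0.4388, 0.0191]
tool_rot: [[-0.994, 0.106, 0.0], [0.106, 0.994, -0.0], [-0.0, -0.0, -1.0]]
ft_force: [-0.4, -0.1, -1.0]
grip_width: 0.0413
gripper_force: 81.7
```

Request:
{"method": "step_arm", "body": {"fingers": [0.3, 0.3], "travel": [[0, 0, 0.015], [0, 0, 0]], "twist": [0, 0]}}

```text
time_s: 27.32
position: [0.5152, -0.4394, 0.0184]
tool_rot: [[-0.994, 0.106, 0.001], [0.106, 0.994, -0.001], [-0.001, -0.001, -1.0]]
ft_force: [-0.3, 0.3, -1.7]
grip_width: 0.0416
gripper_force: 81.7
```

Request:
{"method": "step_arm", "body": {"fingers": [0.3, 0.3], "travel": [[0, 0, 0.015], [0, 0, 0.005]], "twist": [0, 0]}}

```text
time_s: 27.58
position: [0.5151, -0.4395, 0.0165]
tool_rot: [[-0.994, 0.107, 0.001], [0.107, 0.994, -0.001], [-0.001, -0.001, -1.0]]
ft_force: [-2.3, 2.2, 7.3]
grip_width: 0.0413
gripper_force: 82.6
```

Request:
{"method": "step_arm", "body": {"fingers": [0, -0.4, -0.9, -0.9, -0.9, -0.9, -0.9], "travel": [[0, 0, 0], [0, 0, 0], [0, 0, 0], [0, 0, 0], [0, 0, -0.3], [0, 0, -0.5], [0, 0, -0.5]], "twist": [0, 0, 0, 0, 0, 0, 0]}}

```text
time_s: 28.45
position: [0.5147, -0.439, 0.1465]
tool_rot: [[-0.994, 0.106, -0.0], [0.106, 0.994, 0.001], [0.001, 0.001, -1.0]]
ft_force: [-0.2, -0.7, -0.4]
grip_width: 0.081
gripper_force: 0.0
```

```bash
python3 - <<'E'
from h import *
a=np.radians(22.4)
t=np.array([472.7,409.7])-30*np.array([np.cos(a),np.sin(a)]);print(t)
goto([*(t/1000),.15],112.4)
im,d=optics.get_image("top");print([b for b in bars(im) if 180<b[2][0]<300])
E
```

```text
[444.96361899 398.26788871]
pos [ 0.5147 -0.439   0.1465] yaw 83.89 twist -0.1584 shift [-2.546  8.007 -0.035] rows 17.0 w 0.081 gf 0.0 F [-0.2 -0.7 -0.4] t 28.45
[([472.7, 409.7, 136.3, 44.6, 22.4], [512.3, 427.1], (187, 231, 26, 43))]
```

Request:
{"method": "step_arm", "body": {"fingers": [-1, -1, -1, -1, -1, -1, -1, -1, -1, -1], "travel": [[0, 0, -0.1], [0, 0, -0.1], [0, 0, 0], [-0.1, 0.4, 0], [-0.15, 0.5, 0], [-0.15, 0.5, 0], [-0.15, 0.5, 0], [-0.15, 0.5, 0], [-0.15, 0.5, 0], [-0.15, 0.5, 0]], "twist": [-0.0528, -0.0528, -0.0528, 0, 0, 0, 0, 0, 0, 0]}}

```text
time_s: 29.75
position: [0.4774, -0.0851, 0.1653]
tool_rot: [[-0.925, -0.381, 0.0], [-0.381, 0.925, -0.0], [-0.0, -0.0, -1.0]]
ft_force: [0.5, 0.6, -0.2]
grip_width: 0.0853
gripper_force: 0.0
```

Request:
{"method": "step_arm", "body": {"fingers": [-1, -1, -1, -1, -1, -1, -1, -1, -1, -1], "travel": [[-0.15, 0.5, 0], [-0.15, 0.5, 0], [-0.15, 0.5, 0], [-0.15, 0.5, 0], [-0.15, 0.5, 0], [-0.15, 0.5, 0], [-0.15, 0.5, 0], [-0.15, 0.5, 0], [-0.15, 0.4, 0], [0, 0, 0]], "twist": [0, 0, 0, 0, 0, 0, 0, 0, 0, 0]}}

```text
time_s: 31.0
position: [0.4342, 0.3738, 0.1647]
tool_rot: [[-0.923, -0.384, -0.0], [-0.384, 0.923, 0.0], [0.0, 0.0, -1.0]]
ft_force: [0.6, -0.0, 0.5]
grip_width: 0.0853
gripper_force: 0.0
```

```bash
python3 - <<'E'
from h import *
goto([.445,.3983,.001],112.4)
im,d=optics.get_image("top");print([b for b in bars(im) if 180<b[2][0]<300 or 370<b[2][0]<500]);mallet(im)
print(spot(im,[195,240]))
cv2.imwrite("pics/t8.png",cv2.resize(im[150:310,170:530],None,fx=2.2,fy=2.2))
E
```

```text
pos [0.4342 0.3738 0.1647] yaw 112.6 twist 0.0011 shift [-0.193  0.186  1.637] rows 1.0 w 0.0853 gf 0.0 F [ 0.6 -0.   0.5] t 31.0
[([546.6, -215.6, 80.4, 59.2, 17.6], None, (389, 213, 26, 30)), ([551.4, -396.9, 238.8, 218.1, 83.9], [553.8, -426.2], (419, 187, 81, 77))]
head [([546.6, -215.6, 80.4, 59.2, 17.6], None, (389, 213, 26, 30))]
handle? [ 441.4 -236.3  126.5   26.1   17.7] (402, 240, 13, 43)
(array([194.59684251, 240.81606982]), array([510.41570467, 427.2725304 ,  15.        ]))
```

View pics/t8.png

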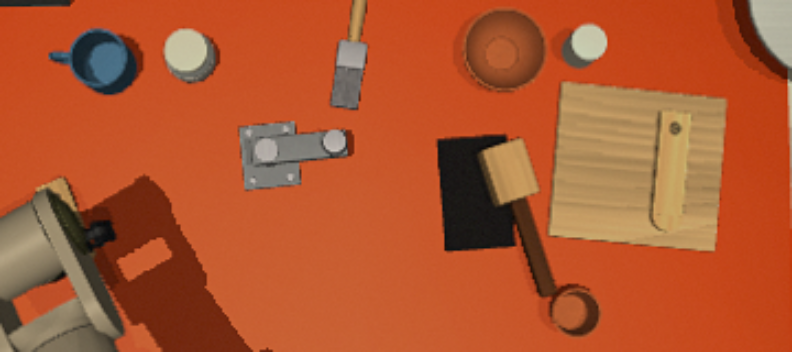

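The mid blank lies on the board. The mallet has been knocked aside: its head is at crop (508,172), half on the pad. I'll account for that later. Now grasp the short blank.

Request:
{"method": "step_arm", "body": {"fingers": [-1, -1, -1, -1, -1, -1], "travel": [[-0.193, 0.186, 0.4], [0, 0, 0.4], [0, 0, 0.4], [0, 0, 0.3], [0, 0, 0.135], [0, 0, 0]], "twist": [0.0011, 0, 0, 0, 0, 0]}}

```text
time_s: 31.8
position: [0.4458, 0.3955, 0.0017]
tool_rot: [[-0.926, -0.377, -0.001], [-0.377, 0.926, -0.0], [0.001, -0.0, -1.0]]
ft_force: [0.5, -0.3, 0.7]
grip_width: 0.0856
gripper_force: 0.0
```

Request:
{"method": "step_arm", "body": {"fingers": [0.3, 0.3, 0.3, 0.3, 0.3, 0.3], "travel": [[0, 0, 0], [0, 0, 0], [0, 0, 0], [0, 0, 0], [0, 0, 0], [0, 0, 0]], "twist": [0, 0, 0, 0, 0, 0], "force": 60}}

```text
time_s: 32.55
position: [0.4462, 0.3965, 0.0032]
tool_rot: [[-0.926, -0.378, 0.002], [-0.378, 0.926, 0.001], [-0.002, 0.0, -1.0]]
ft_force: [-0.1, -0.6, 6.0]
grip_width: 0.0425
gripper_force: 61.5
```

Request:
{"method": "step_arm", "body": {"fingers": [0.3, 0.3, 0.3], "travel": [[0, 0, -0.25], [0, 0, -0.4], [0, 0, 0]], "twist": [0, 0, 0]}}

```text
time_s: 32.92
position: [0.4468, 0.3969, 0.0699]
tool_rot: [[-0.926, -0.378, 0.005], [-0.378, 0.926, 0.003], [-0.006, 0.001, -1.0]]
ft_force: [-0.1, -0.6, -1.2]
grip_width: 0.0424
gripper_force: 61.1
```

```bash
python3 - <<'E'
from h import *
# entry point: spot 75mm from TCP -> target TCP at punch
a=np.radians(6.3);u=np.array([np.cos(a),np.sin(a)])
t=np.array([580.5,31.8])-75*u;e=t-105*u;print(t,e)
goto([*(e/1000),.068],96.3)
E
```

```text
[505.95292834  23.56992667] [401.58702802  12.047824  ]
pos [0.4468 0.3969 0.0699] yaw 112.22 twist 0.0884 shift [ 0.872 -3.776  0.019] rows 8.0 w 0.0424 gf 61.1 F [-0.1 -0.6 -1.2] t 32.925
```

Request:
{"method": "step_arm", "body": {"fingers": [0.3, 0.3, 0.3, 0.3, 0.3, 0.3, 0.3, 0.3, 0.3, 0.3], "travel": [[0, 0, 0], [0, 0, 0], [0.4, -0.2, 0], [0.3, -0.4, 0], [0.172, -0.5, 0], [0, -0.5, 0], [0, -0.5, 0], [0, -0.5, 0], [0, -0.5, 0], [0, -0.4, 0]], "twist": [0.0442, 0.0442, 0, 0, 0, 0, 0, 0, 0, 0]}}

```text
time_s: 34.17
position: [0.397, 0.0369, 0.0665]
tool_rot: [[-0.994, -0.109, -0.001], [-0.109, 0.994, 0.0], [0.001, 0.0, -1.0]]
ft_force: [0.8, 0.1, -0.7]
grip_width: 0.0426
gripper_force: 61.1
```

Request:
{"method": "step_arm", "body": {"fingers": [0.3, 0.3, 0.3, 0.3, 0.3], "travel": [[0, -0.276, 0.1], [0, 0, 0.35], [0, 0, 0.15], [0, 0, 0.045], [0, 0, 0]], "twist": [0, 0, 0, 0, 0]}}

```text
time_s: 34.8
position: [0.3993, 0.0112, 0.0031]
tool_rot: [[-0.994, -0.11, -0.001], [-0.11, 0.994, -0.0], [0.001, -0.0, -1.0]]
ft_force: [-6.9, -3.1, 19.3]
grip_width: 0.0422
gripper_force: 63.3
```

```bash
python3 - <<'E'
from h import *
goto([.506,.0236,.004],96.3)
im,d=optics.get_image("top");s=monitor.observe();p=s["position"]
px=proj("top",[p[0]+.0745,p[1]+.0082,.018]);print(px)
x,y=np.round(px[0]).astype(int);x0,y0=x-22,y-17;print(x0,y0)
cv2.imwrite("pics/t9.png",cv2.resize(im[y0:y0+35,x0:x0+45],None,fx=14,fy=14,interpolation=cv2.INTER_CUBIC))
E
```

```text
pos [0.3993 0.0112 0.0031] yaw 96.31 twist 0.0001 shift [-1.074  0.006 -0.009] rows 3.0 w 0.0422 gf 63.3 F [-6.9 -3.1 19.3] t 34.8
[[326.10506259 251.51826105]]
304 235
```

View pics/t9.png

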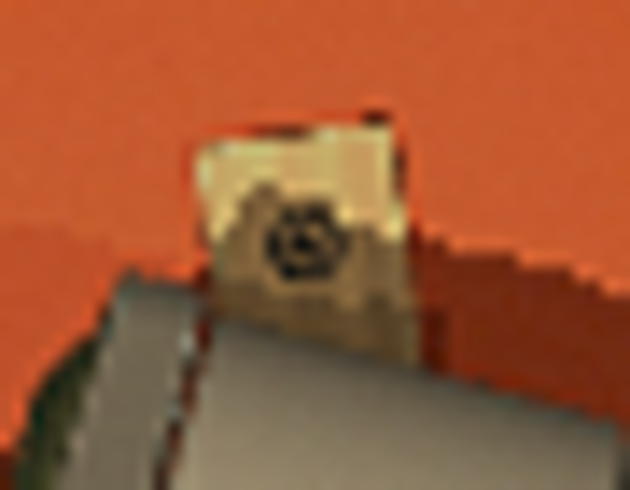

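The ring centre is at (325.3,251.7), consistent with the expected position. I ease off the table and slide in 107.5 mm.

Request:
{"method": "step_arm", "body": {"fingers": [0.3, 0.3, 0.3, 0.3, 0.3, 0.3], "travel": [[0, -0.004, -0.02], [-0.35, 0, 0], [-0.35, 0, 0], [-0.25, 0, 0], [-0.125, 0, 0], [0, 0, 0]], "twist": [0, 0, 0, 0, 0, 0]}}

```text
time_s: 35.6
position: [0.5071, 0.0227, 0.0041]
tool_rot: [[-0.994, -0.11, -0.0], [-0.11, 0.994, 0.0], [0.0, 0.0, -1.0]]
ft_force: [-0.4, -0.3, -0.4]
grip_width: 0.042
gripper_force: 61.1
```

```bash
python3 - <<'E'
from h import *
print(onz("top",[[325.4,251.6]],.015))
goto([.506,.0233,.004],96.3)
E
```

```text
[[0.47366399 0.02155304 0.015     ]]
pos [0.5071 0.0227 0.0041] yaw 96.31 twist 0.0001 shift [0.01  0.007 0.001] rows 1.0 w 0.042 gf 61.1 F [-0.4 -0.3 -0.4] t 35.6
```

Request:
{"method": "step_arm", "body": {"fingers": [0.3, 0, -0.4, -1, -1, -1, -1, -1, -1], "travel": [[0.01, 0, 0.005], [0, 0, 0], [0, 0, 0], [0, 0, 0], [0, 0, 0], [0, 0, -0.5], [0, 0, -0.5], [0, 0, -0.5], [0, 0, 0]], "twist": [0, 0, 0, 0, 0, 0, 0, 0, 0]}}

```text
time_s: 36.72
position: [0.5077, 0.0223, 0.1572]
tool_rot: [[-0.994, -0.11, 0.007], [-0.11, 0.994, -0.001], [-0.007, -0.002, -1.0]]
ft_force: [-0.6, -0.9, -0.6]
grip_width: 0.0853
gripper_force: 0.0
```

Request:
{"method": "step_arm", "body": {"fingers": [-1, -1, -1, -1], "travel": [[0.5, 0, 0], [0.5, 0, 0], [0.4, 0, 0], [0, 0, 0]], "twist": [0, 0, 0, 0]}}

```text
time_s: 37.22
position: [0.3645, 0.0075, 0.1531]
tool_rot: [[-0.994, -0.109, -0.002], [-0.109, 0.994, 0.001], [0.002, 0.001, -1.0]]
ft_force: [-0.3, 0.3, -0.8]
grip_width: 0.0855
gripper_force: 0.0
```

```bash
python3 - <<'E'
from h import *
im,d=optics.get_image("top");mallet(im)
print([b for b in bars(im) if 225<b[2][0]<340])
hd=wood(im).copy();hd[:, :380]=0;hd[:,418:]=0;hd[:200]=0;hd[250:]=0
print("head z.064",np.round(rect("top",hd>0,.064),1))
P=cloud("top",d,hd>0);P=P[P[:,2]>.04];print("plane",P.mean(0),np.linalg.lstsq(np.c_[P[:,:2]-P[:,:2].mean(0),np.ones(len(P))],P[:,2],rcond=None)[0])
P=cloud("top",d,np.pad(np.ones((45,12),bool),((240,195),(402,226))));Q=P[P[:,2]>.03];print("handle depth",len(Q),Q.mean(0),Q[:,2].min(),Q[:,2].max())
goto([.47,-.2,.1],107)
E
```

```text
head [([319.9, -62.0, 117.6, 21.1, -16.5], None, (345, 282, 16, 38)), ([347.1, 1.4, 105.8, 92.7, 72.2], [379.6, -34.8], (313, 274, 40, 38)), ([517.1, 24.8, 102.2, 42.8, 7.6], None, (316, 221, 17, 34)), ([546.6, -215.6, 80.4, 59.2, 17.6], None, (389, 213, 26, 30))]
handle? [ 446.  -234.9  118.9   26.1   17.7] (402, 240, 13, 40)
[([347.1, 1.4, 105.8, 92.7, 72.2], [379.6, -34.8], (313, 274, 40, 38)), ([342.2, 68.5, 150.4, 76.8, -0.4], None, (298, 270, 26, 50)), ([517.1, 24.8, 102.2, 42.8, 7.6], None, (316, 221, 17, 34))]
head z.064 [ 543.1 -208.8   78.2   57.6   17.6]
plane [ 0.54334874 -0.20884925  0.06333587] [0.00993218 0.00792282 0.06333587]
handle depth 227 [ 0.4641353  -0.23176717  0.04509468] 0.030686003439868603 0.06188492383313693
pos [0.3663 0.0072 0.1534] yaw 96.25 twist -0.0597 shift [-0.386 -2.284  0.534] rows 5.0 w 0.0854 gf 0.0 F [1.  0.1 0.3] t 37.275
```

```bash
python3 - <<'E'
from h import *
goto([.4811,-.2284,.1],107.6)
E
```

```text
pos [0.3663 0.0072 0.1534] yaw 96.25 twist -0.0631 shift [-0.382 -2.592  0.534] rows 6.0 w 0.0854 gf 0.0 F [1.  0.1 0.3] t 37.275
```

Request:
{"method": "step_arm", "body": {"fingers": [-1, -1, -1, -1, -1, -1, -1, -1, -1], "travel": [[0, 0, 0], [0, 0, 0], [-0.06, -0.4, 0], [-0.06, -0.45, 0], [-0.07, -0.45, 0.1], [-0.06, -0.45, 0.1], [-0.06, -0.45, 0.15], [-0.072, -0.392, 0.184], [0, 0, 0]], "twist": [-0.0316, -0.0315, 0, 0, 0, 0, 0, 0, 0]}}

```text
time_s: 38.4
position: [0.4829, -0.2301, 0.0979]
tool_rot: [[-0.953, -0.301, -0.002], [-0.301, 0.953, 0.001], [0.001, 0.002, -1.0]]
ft_force: [-0.2, 0.2, -1.0]
grip_width: 0.0851
gripper_force: 0.0
```

```bash
python3 - <<'E'
from h import *
goto([.4811,-.2284,.015],107.6)
E
```

```text
pos [ 0.4829 -0.2301  0.0979] yaw 107.54 twist -0.0003 shift [0.012 0.022 0.829] rows 1.0 w 0.0851 gf 0.0 F [-0.2  0.2 -1. ] t 38.4
```

Request:
{"method": "step_arm", "body": {"fingers": [-1, -1, -1, -1, 1, 1, 1, 1, 1, 1], "travel": [[0.006, 0.01, 0.3], [0, 0, 0.3], [0, 0, 0.22], [0, 0, 0], [0, 0, 0], [0, 0, 0], [0, 0, 0], [0, 0, 0], [0, 0, 0], [0, 0, 0]], "twist": [0, 0, 0, 0, 0, 0, 0, 0, 0, 0], "force": 110}}

```text
time_s: 39.65
position: [0.4816, -0.2278, 0.0192]
tool_rot: [[-0.953, -0.303, 0.001], [-0.303, 0.953, -0.001], [-0.001, -0.001, -1.0]]
ft_force: [-0.6, 0.6, 5.5]
grip_width: 0.0224
gripper_force: 107.1
```

Request:
{"method": "step_arm", "body": {"fingers": [1, 1, 1, 1, 1, 1], "travel": [[0, 0, -0.2], [0, 0, -0.5], [0, 0, -0.5], [0, 0, -0.4], [0, 0, 0], [0, 0, 0]], "twist": [0, 0, 0, 0, 0, 0]}}

```text
time_s: 40.4
position: [0.4805, -0.227, 0.177]
tool_rot: [[-0.953, -0.303, -0.002], [-0.303, 0.953, 0.002], [0.002, 0.002, -1.0]]
ft_force: [-0.1, -0.4, -3.7]
grip_width: 0.0228
gripper_force: 108.5
```

```bash
python3 - <<'E'
from h import *
im,d=optics.get_image("top");s=monitor.observe();p=s["position"]
m=wood(im).astype(bool);P=cloud("top",d,m);P=P[(P[:,2]>.17)&(P[:,0]>p[0]+.015)&(P[:,2]<.26)&(np.hypot(P[:,0]-p[0],P[:,1]-p[1])<.13)];print(len(P),P.min(0),P.max(0),P.mean(0))
print("plane",np.linalg.lstsq(np.c_[P[:,:2]-P[:,:2].mean(0),np.ones(len(P))],P[:,2],rcond=None)[0])
a=np.radians(7.96);t=np.array([.5805,.0318])-.055*np.array([np.cos(a),np.sin(a)]);print(t)
goto([*t,.177],97.96)
E
```

```text
212 [ 0.53502279 -0.22736185  0.2104886 ] [ 0.58564417 -0.17163723  0.22917536] [ 0.5642918  -0.19628282  0.21992095]
plane [-0.03529617  0.00292754  0.21992095]
[0.52602993 0.0241835 ]
pos [ 0.4804 -0.227   0.1766] yaw 107.64 twist 0.0538 shift [-0.799  2.425 -0.004] rows 6.0 w 0.0224 gf 108.5 F [ 0.2  0.4 -2.8] t 40.45
```

Request:
{"method": "step_arm", "body": {"fingers": [1, 1, 1, 1, 1, 1, 1, 1, 1, 1], "travel": [[0, 0, 0], [0, 0, 0], [0, 0.3, 0], [-0.1, 0.45, 0], [-0.2, 0.45, 0], [-0.2, 0.45, 0], [-0.2, 0.45, 0], [-0.099, 0.325, 0], [0, 0, 0], [0, 0, 0]], "twist": [0.0269, 0.0269, 0, 0, 0, 0, 0, 0, 0, 0]}}

```text
time_s: 41.7
position: [0.5263, 0.0234, 0.1773]
tool_rot: [[-0.99, -0.139, -0.002], [-0.139, 0.99, 0.0], [0.002, 0.0, -1.0]]
ft_force: [0.7, -0.6, -4.1]
grip_width: 0.0221
gripper_force: 108.4
```

```bash
python3 - <<'E'
from h import *
goto([.526,.0242,.1397],97.96)
im,d=optics.get_image("top");s=monitor.observe();p=s["position"]
m=wood(im).astype(bool);P=cloud("top",d,m);P=P[(P[:,2]>.17)&(P[:,0]>p[0]+.015)&(P[:,2]<.26)&(np.hypot(P[:,0]-p[0],P[:,1]-p[1])<.13)];print(len(P),P.min(0),P.max(0),P.mean(0))
E
```

```text
pos [0.5263 0.0234 0.1773] yaw 97.96 twist 0.0 shift [0.002 0.009 0.376] rows 1.0 w 0.0221 gf 108.4 F [ 0.7 -0.6 -4.1] t 41.7
241 [0.59452259 0.00332337 0.20856802] [0.63124324 0.06354478 0.23044539] [0.61362765 0.03198323 0.22108325]
```

Same pose as before. Drive the punch.

Request:
{"method": "step_arm", "body": {"fingers": [1, 1, 1, 1], "travel": [[0, 0.005, 0.2], [0, 0, 0.15], [0, 0, 0.1], [0, 0, 0]], "twist": [0, 0, 0, 0]}}

```text
time_s: 42.25
position: [0.5266, 0.0234, 0.1334]
tool_rot: [[-0.99, -0.138, -0.0], [-0.138, 0.99, -0.0], [0.0, -0.0, -1.0]]
ft_force: [-2.0, -2.0, 1.2]
grip_width: 0.0225
gripper_force: 109.1
```

Request:
{"method": "step_arm", "body": {"fingers": [1, 1, 1], "travel": [[0, 0, 0.05], [0, 0, 0.03], [0, 0, 0]], "twist": [0, 0, 0]}}

```text
time_s: 42.62
position: [0.527, 0.0237, 0.1268]
tool_rot: [[-0.99, -0.139, 0.002], [-0.139, 0.99, -0.001], [-0.002, -0.002, -1.0]]
ft_force: [-5.3, -3.3, 11.0]
grip_width: 0.0225
gripper_force: 110.7
```

Request:
{"method": "step_arm", "body": {"fingers": [1, 1, 1], "travel": [[0, 0, 0.02], [0, 0, 0.015], [0, 0, 0]], "twist": [0, 0, 0]}}

```text
time_s: 43.0
position: [0.5269, 0.0237, 0.1256]
tool_rot: [[-0.99, -0.139, 0.004], [-0.139, 0.99, -0.002], [-0.004, -0.003, -1.0]]
ft_force: [-16.7, -4.3, 32.8]
grip_width: 0.022
gripper_force: 113.8
```

Request:
{"method": "step_arm", "body": {"fingers": [1, 1, 1, 1, 1, 1, 1, 1, 1, 1], "travel": [[0, 0, -0.1], [0, 0, -0.25], [0, 0, -0.2], [0.127, -0.3, 0], [0.25, -0.4, 0], [0.25, -0.46, 0], [0.2, -0.4, 0], [0, -0.3, 0], [0, 0, 0], [0, 0, 0]], "twist": [0, 0, 0, 0, 0, 0, 0, 0, 0, 0]}}

```text
time_s: 44.25
position: [0.4704, -0.1707, 0.1765]
tool_rot: [[-0.99, -0.139, -0.001], [-0.139, 0.99, 0.001], [0.001, 0.001, -1.0]]
ft_force: [0.9, -0.3, -3.1]
grip_width: 0.022
gripper_force: 108.7
```

```bash
python3 - <<'E'
from h import *
goto([.4712,-.1722,.018],97.96)
im,d=optics.get_image("top");s=monitor.observe();p=s["position"]
m=wood(im).astype(bool);P=cloud("top",d,m);P=P[(P[:,2]>.17)&(P[:,0]>p[0]+.015)&(P[:,2]<.26)&(np.hypot(P[:,0]-p[0],P[:,1]-p[1])<.13)];print(len(P),P.min(0),P.max(0),P.mean(0))
print("plane",np.linalg.lstsq(np.c_[P[:,:2]-P[:,:2].mean(0),np.ones(len(P))],P[:,2],rcond=None)[0])
E
```

```text
pos [ 0.4704 -0.1707  0.1765] yaw 97.98 twist 0.0001 shift [-0.006 -0.016  1.585] rows 1.0 w 0.022 gf 108.7 F [ 0.9 -0.3 -3.1] t 44.25
168 [ 0.53307795 -0.18834187  0.20921483] [ 0.57483142 -0.13026118  0.22880386] [ 0.56082192 -0.15429575  0.22039808]
plane [-0.06297978  0.01099388  0.22039808]
```

Request:
{"method": "step_arm", "body": {"fingers": [1, 1, 1, 1, 1, 1, 0.4, -0.3, -1, -1], "travel": [[0, -0.015, 0.4], [0, 0, 0.45], [0, 0, 0.4], [0, 0, 0.2], [0, 0, 0.11], [0, 0, 0.005], [0, 0, 0], [0, 0, 0], [0, 0, 0], [0, 0, 0]], "twist": [0, 0, 0, 0, 0, 0, 0, 0, 0, 0]}}

```text
time_s: 45.55
position: [0.4709, -0.173, 0.0207]
tool_rot: [[-0.99, -0.139, 0.001], [-0.139, 0.99, -0.0], [-0.0, -0.0, -1.0]]
ft_force: [0.3, 1.3, -0.7]
grip_width: 0.0787
gripper_force: 0.0
```

Request:
{"method": "step_arm", "body": {"fingers": [-1, -1, -1, -1, -1, -1, -1, -1, -1, -1], "travel": [[0, 0, 0], [0, 0, -0.3], [0, 0, -0.5], [0, 0, -0.5], [0.2, 0.4, 0], [0.2, 0.45, 0], [0.2, 0.45, 0], [0.2, 0.45, 0], [0.2, 0.2, 0], [0, 0, 0]], "twist": [0, 0, 0, 0, 0, 0, 0, 0, 0, 0]}}

```text
time_s: 46.8
position: [0.3435, 0.0073, 0.1505]
tool_rot: [[-0.99, -0.14, -0.0], [-0.14, 0.99, 0.0], [0.0, 0.0, -1.0]]
ft_force: [0.1, -0.2, -0.0]
grip_width: 0.0852
gripper_force: 0.0
```

```bash
python3 - <<'E'
from h import *
im,d=optics.get_image("top")
mallet(im)
goto([.506,.0230,.1],96.3)
E
```

```text
head [([304.2, -65.5, 86.4, 20.9, -17.3], None, (347, 292, 14, 28)), ([318.7, 1.6, 106.9, 92.2, 71.1], [352.0, -29.9], (312, 283, 41, 37)), ([517.1, 24.8, 102.2, 42.8, 7.6], None, (316, 221, 17, 34)), ([538.4, -169.3, 80.5, 59.9, 6.8], None, (376, 217, 23, 28))]
handle? [ 425.7 -175.7  137.3   30.5    9.2] (385, 244, 13, 46)
pos [0.3447 0.0065 0.1507] yaw 98.01 twist 0.0095 shift [-1.621 -0.013  0.507] rows 4.0 w 0.0852 gf 0.0 F [1.3 0.2 0.6] t 46.85
```

Request:
{"method": "step_arm", "body": {"fingers": [-1, -1, -1, -1, -1, -1, -1, -1, -1, -1], "travel": [[-0.4, 0, 0], [-0.45, -0.01, 0], [-0.45, 0, 0], [-0.31, 0, 0], [0, 0, 0], [0, 0, 0.4], [0, 0, 0.5], [0, 0, 0.4], [0, 0, 0.18], [0, 0, 0]], "twist": [0.0095, 0, 0, 0, 0, 0, 0, 0, 0, 0]}}

```text
time_s: 48.1
position: [0.5038, 0.0236, 0.0015]
tool_rot: [[-0.994, -0.108, -0.003], [-0.108, 0.994, 0.0], [0.003, 0.001, -1.0]]
ft_force: [-0.4, -0.2, 0.4]
grip_width: 0.0853
gripper_force: 0.0
```

```bash
python3 - <<'E'
from h import *
goto([.506,.0230,.002],96.3)
E
```

```text
pos [0.5038 0.0236 0.0015] yaw 96.21 twist -0.0005 shift [-0.021 -0.008 -0.005] rows 1.0 w 0.0853 gf 0.0 F [-0.4 -0.2  0.4] t 48.1
```

Request:
{"method": "step_arm", "body": {"fingers": [0.3, 0.3, 0.3, 0.3, 0.3, 0.3], "travel": [[0, 0, 0], [0, 0, 0], [0, 0, 0], [0, 0, 0], [0, 0, 0], [0, 0, 0]], "twist": [0, 0, 0, 0, 0, 0], "force": 80}}

```text
time_s: 48.85
position: [0.5051, 0.0239, 0.0038]
tool_rot: [[-0.994, -0.109, 0.002], [-0.109, 0.994, -0.001], [-0.002, -0.001, -1.0]]
ft_force: [-1.9, -1.0, 9.9]
grip_width: 0.0416
gripper_force: 81.7
```

Request:
{"method": "step_arm", "body": {"fingers": [0.3, 0.3, 0.3, 0.3, 0.3, 0.3, 0.3, 0.3], "travel": [[0, 0, -0.03], [0.2, 0, 0], [0.45, 0, 0], [0.45, 0, 0], [0, 0, -0.4], [0, 0, -0.5], [0, 0, -0.5], [0, 0, 0]], "twist": [0, 0, 0, 0, 0, 0, 0, 0]}}

```text
time_s: 49.85
position: [0.3967, 0.0118, 0.1484]
tool_rot: [[-0.994, -0.109, 0.007], [-0.109, 0.994, -0.002], [-0.007, -0.003, -1.0]]
ft_force: [0.3, -0.3, -1.8]
grip_width: 0.0416
gripper_force: 81.6
```

```bash
python3 - <<'E'
from h import *
a=np.radians(-6.1);ux=np.array([np.cos(a),np.sin(a)]);uy=np.array([-np.sin(a),np.cos(a)])
c=np.array([.552,-.397])
t=c+uy*.045-ux*.032;print("TCP",t)
goto([*t,.145],83.9)
im,d=optics.get_image("top");h=wood(im).copy();mallet(im)
E
```

```text
TCP [ 0.52496307 -0.34885434]
pos [0.3967 0.0118 0.1484] yaw 96.27 twist 0.0687 shift [-1.658 -3.45   0.034] rows 8.0 w 0.0416 gf 81.6 F [ 0.3 -0.3 -1.8] t 49.85
head [([385.6, 8.2, 104.9, 92.2, 74.2], [435.5, 29.3], (311, 262, 39, 37)), ([477.6, 20.1, 47.0, 46.3, 6.6], [473.7, 20.2], (318, 242, 17, 16)), ([538.3, -169.4, 80.2, 59.9, 6.8], None, (376, 217, 23, 28))]
handle? [ 425.8 -176.3  137.3   27.5    5. ] (385, 244, 13, 46)
```

Request:
{"method": "step_arm", "body": {"fingers": [0.3, 0.3, 0.3, 0.3, 0.3, 0.3, 0.3], "travel": [[0, 0, 0], [0, 0, 0], [0, -0.3, 0], [-0.2, -0.431, 0], [-0.2, -0.431, 0], [-0.2, -0.431, 0], [-0.2, -0.431, 0]], "twist": [0.0344, 0.0343, 0, 0, 0, 0, 0]}}

```text
time_s: 50.78
position: [0.453, -0.1988, 0.1435]
tool_rot: [[-0.994, 0.107, -0.003], [0.107, 0.994, 0.002], [0.003, 0.002, -1.0]]
ft_force: [0.9, 0.1, -0.9]
grip_width: 0.0413
gripper_force: 81.6
```

Request:
{"method": "step_arm", "body": {"fingers": [0.3, 0.3, 0.3, 0.3, 0.3, 0.3], "travel": [[-0.25, -0.431, 0], [-0.25, -0.431, 0], [-0.25, -0.4, 0], [-0.108, -0.164, 0], [0, 0, 0], [0, 0, 0]], "twist": [0, 0, 0, 0, 0, 0]}}

```text
time_s: 51.52
position: [0.5229, -0.3475, 0.1442]
tool_rot: [[-0.994, 0.106, -0.002], [0.106, 0.994, 0.002], [0.002, 0.002, -1.0]]
ft_force: [-0.1, -0.3, -0.8]
grip_width: 0.0413
gripper_force: 81.6
```

```bash
python3 - <<'E'
from h import *
goto([.5250,-.3489,.016],83.9)
im,d=optics.get_image("top");cv2.imwrite("pics/t10.png",cv2.resize(im[150:310,370:530],None,fx=3.7,fy=3.7))
E
```

```text
pos [ 0.5229 -0.3475  0.1442] yaw 83.91 twist 0.0001 shift [-0.022 -0.011  1.282] rows 1.0 w 0.0413 gf 81.6 F [-0.1 -0.3 -0.8] t 51.525
```

View pics/t10.png

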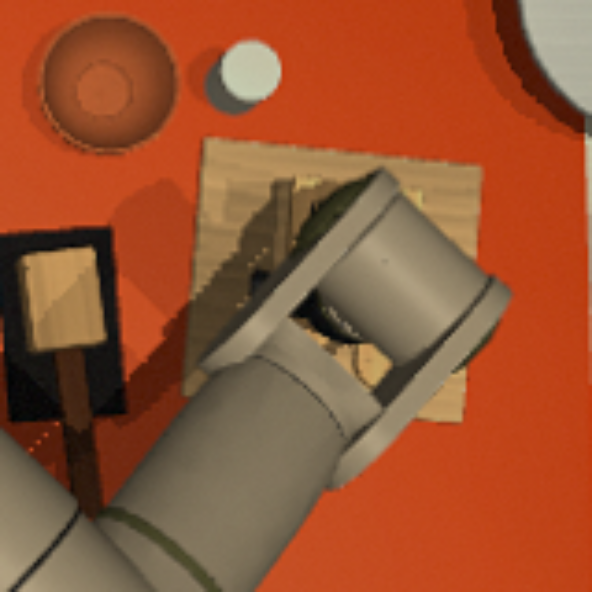

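The mallet lies on its pad, head at crop (62,300). The short blank is over the board's left half. Lower and release.

Request:
{"method": "step_arm", "body": {"fingers": [0.3, 0.3, 0.3, 0.3, 0.3, 0.3], "travel": [[-0.01, -0.01, 0.4], [0, 0, 0.4], [0, 0, 0.3], [0, 0, 0.13], [0, 0, 0.035], [0, 0, 0]], "twist": [0, 0, 0, 0, 0, 0]}}

```text
time_s: 52.32
position: [0.5248, -0.3499, 0.0199]
tool_rot: [[-0.994, 0.106, 0.001], [0.106, 0.994, -0.001], [-0.001, -0.001, -1.0]]
ft_force: [-0.6, -0.3, -1.9]
grip_width: 0.0416
gripper_force: 81.6
```

Request:
{"method": "step_arm", "body": {"fingers": [0.3, 0.3, 0.3], "travel": [[0, 0, 0.015], [0, 0, 0.01], [0, 0, 0]], "twist": [0, 0, 0]}}

```text
time_s: 52.7
position: [0.5244, -0.3498, 0.0166]
tool_rot: [[-0.994, 0.106, 0.0], [0.106, 0.994, -0.0], [-0.0, -0.0, -1.0]]
ft_force: [0.2, -0.4, -1.6]
grip_width: 0.0416
gripper_force: 81.6
```

Request:
{"method": "step_arm", "body": {"fingers": [0.3, 0.3], "travel": [[0, 0, 0.015], [0, 0, 0]], "twist": [0, 0]}}

```text
time_s: 52.95
position: [0.5245, -0.3498, 0.0158]
tool_rot: [[-0.994, 0.106, 0.001], [0.106, 0.994, -0.001], [-0.001, -0.001, -1.0]]
ft_force: [-2.2, 0.6, 7.4]
grip_width: 0.0418
gripper_force: 82.4
```

Request:
{"method": "step_arm", "body": {"fingers": [0, -0.4, -0.9, -0.9, -0.9, -0.9, -0.9, -0.9, -0.9], "travel": [[0, 0, 0], [0, 0, 0], [0, 0, 0], [0, 0, 0], [0, 0, -0.3], [0, 0, -0.5], [0, 0, -0.5], [0.3, 0.3, 0], [0.4, 0.4, 0]], "twist": [0, 0, 0, 0, 0, 0, 0, 0, 0]}}

```text
time_s: 54.08
position: [0.4617, -0.2723, 0.1451]
tool_rot: [[-0.994, 0.107, 0.001], [0.107, 0.994, -0.001], [-0.001, -0.001, -1.0]]
ft_force: [0.4, 0.4, -0.2]
grip_width: 0.0814
gripper_force: 0.0
```

Request:
{"method": "step_arm", "body": {"fingers": [-1, -1, -1, -1, -1, -1, -1, -1], "travel": [[0.2, 0.5, 0], [0.2, 0.5, 0], [0, 0.5, 0], [0, 0.5, 0], [0, 0.5, 0], [0, 0.3, 0], [0, 0, 0], [0, 0, 0]], "twist": [0, 0, 0, 0, 0, 0, 0, 0]}}

```text
time_s: 55.08
position: [0.4523, 0.0095, 0.1449]
tool_rot: [[-0.994, 0.106, 0.0], [0.106, 0.994, -0.0], [-0.0, -0.0, -1.0]]
ft_force: [0.3, -0.5, -0.1]
grip_width: 0.0853
gripper_force: 0.0
```

```bash
python3 - <<'E'
from h import *
im,d=optics.get_image("top");mallet(im);cv2.imwrite("pics/t11.png",cv2.resize(im[150:310,280:530],None,fx=3.2,fy=3.2,interpolation=cv2.INTER_CUBIC))
m=np.zeros((480,640),bool);m[190:262,422:498]=1
P=cloud("top",d,m)
print("z hist",np.histogram(P[:,2],[0,.005,.009,.016,.022,.03,.04,.1])[0]); print(monitor.observe()["position"],monitor.observe()["time_s"])
E
```

```text
head [([460.5, 4.7, 105.3, 91.9, 75.5], None, (312, 238, 39, 36)), ([538.3, -169.4, 80.2, 59.9, 6.8], None, (376, 217, 23, 28))]
handle? [ 425.8 -174.5  137.5   30.6    3.8] (384, 244, 14, 46)
z hist [ 332  855 2171  790  854  268    2]
[0.45228987 0.00925399 0.14489785] 55.125
```

View pics/t11.png

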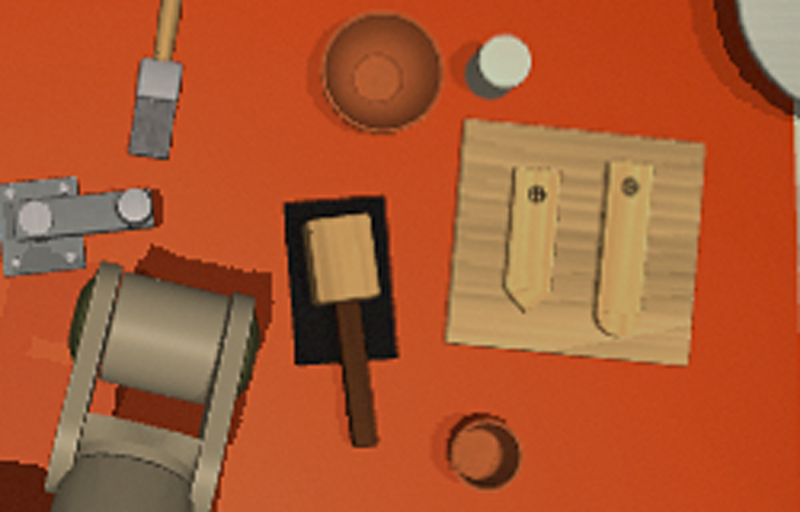

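Both blanks lie side by side on the board, marks up, at crop (537,195) and (630,188). The mallet head is on its pad at (342,258), and the bystanders have not moved. Handing in.

```bash
python3 -c "
from rig import close_job
print(close_job())"
```

```text
the job is handed in; nothing more can be done
None
```

I punched the mid blank first and then the short one (the long one was absent), laid both side by side face up on the ware board, put the mallet back on its pad, and handed the job in; the marks themselves could not be made out in the pictures, but the punch bottomed out on both and each spot was placed within about 1–2 mm of the tip.

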